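Clear the stack off the jeweller's bench pin

TASK

Clear the jeweller's bench: take the stack apart from the top down, setting each thing (not dropping it) into the shallow tray whose recess has its shape before you take the next: the hexagonal stake, the round doming block and the square bench block. Then lift the wooden bench pin straight up out of its holder, clear of the cheeks before moving it aside, and lay it in the long tray. Everything must end lying flat on its tray's floor, with the same side up as now, and the glass jar must be left where it stands.

Things in the scene. Friction and masses are not known exactly. Their poses are not given: they have to be found in the camera images.
- stake_center (a point): Hexagonal brass stake, the smallest and topmost thing of the stack: a six-sided prism 28 mm tall, 30 mm across flats, 34.6 mm across corners, about 185 g, loose. At the start it stands on the round doming block. The point is its centre, half-way up; z is up; one pair of flats faces its +y and -y, the others every 60 degrees.
- dome_center (a point): Round bright steel doming block: a plain disc 44 mm in diameter and 26 mm tall with tiny hollows round its top edge, about 300 g, loose. At the start it lies on the square block, under the stake. The point is its centre, half-way up; z is up.
- block_center (a point): Square dark steel bench block 50 x 50 x 24 mm (24 tall), about 460 g, loose. At the start it lies on the bench pin, under the round block. The point is its centre, half-way up; z is up, x and y are square to its sides.
- pin_center (a point): Pale wooden bench pin under the stack, 116 (x) x 54 (y) x 22 mm, 90 g, loose. Point: centre, half-way up, near its centre of mass; z up. Full-width body x -34 to +24; two prongs x -58 to -34; T-shaped tail at +x: neck 26 wide, x +24 to +42, head 44 wide to +58, held by the holder's cheeks with 2 mm play: it comes out only straight up. Best gripped across y, 8 mm from the centre towards the prongs.
- holder_seat (a point): Dark steel bench-pin holder, fixed: base plate 136 x 90 x 6 mm with two cheeks, tops 24 mm above the bench (the seated pin's top is at 28 mm), that close round both sides of the pin's tail, x +26 to +69 mm. Point: on the plate's upper face, under the seated pin's centre; axes as the pin's, z up.
- hex_tray_floor (a point): Shallow wooden tray with a hexagonal recess, 46 mm across flats: the place of the hexagonal stake. z up. Cork floor 4 mm above the bench; rim 6 mm thick, 5 mm above the floor. Point: centre of the floor's upper face. Fixed. Its flats face +y and -y and every 60 degrees.
- round_tray_floor (a point): Shallow wooden tray with a round recess 60 mm in diameter: the place of the round doming block. z up. Cork floor 4 mm above the bench; rim 6 mm thick, 5 mm above the floor. Point: centre of the floor's upper face. Fixed. 
- square_tray_floor (a point): Shallow wooden tray with a square recess 66 x 66 mm: the place of the square bench block. z up. Cork floor 4 mm above the bench; rim 6 mm thick, 5 mm above the floor. Point: centre of the floor's upper face. Fixed. x and y are square to its sides.
- pin_tray_floor (a point): Shallow wooden tray with a long recess 132 mm (x) by 70 mm (y): the place of the bench pin, which may lie either way round. z up. Cork floor 4 mm above the bench; rim 6 mm thick, 5 mm above the floor. Point: centre of the floor's upper face. Fixed. 
- jar: Glass jar with a steel lid, 54 mm in diameter, 70 mm tall, standing loose beyond the middle of the work; a bystander, to be left alone. Its origin is the centre of its underside; z is up.

How it is judged:
By the outcome, as a careful person would: the job done as asked, in the order asked, and still so for the second after the job is handed in, with the robot touching nothing.
It also fails if it takes over 112 s, if anything falls off the work surface, if the arm or the gripper's body presses on something with over 40 N, if the wrist force passes 120 N, or if a joint passes its speed limit or range.

ROBOT

A 6-joint arm with a two-finger parallel gripper is mounted at the origin on the work surface. World frame = base frame: x ahead of the robot, y to its left, z up, the work surface at z = 0. Lengths are in m, angles in degrees, forces in N, time in s.
With the tool pointing down it reaches from about 0.375 to 0.9 m from the base axis. Payload 3.1 kg.
Tool frame: the origin (TCP) lies midway between the tips of the shut fingers; the grasp point (between the pads) lies 19 mm behind it; z points along the fingers, y is the direction in which the jaws open and shut (so a half turn about z gives the same grasp; the last joint's range is limited). The gripper opens to 87 mm and grips with 3 to 60 N. Pads are 19 mm wide; open, the fingers measure 117 mm over their backs; the gripper's body (75 mm by 190 mm) begins 51 mm behind the grasp point.
Start: joints at [-10.227, 30.224, 82.088, -0, 67.689, -10.227], TCP at [0.625, 0, 0.223] pointing down, gripper open.
Joint ranges: [-176.69, 176.69], [-43.24, 126.21], [12.49, 139.97], [-82, 262], [0, 151.66], [-163.58, 163.58]. Speed limits (degrees/s): [159.86, 159.86, 180, 180, 180, 180].

INTERFACE

Orientations are given as a 3x3 rotation matrix whose columns are the frame's x, y, z axes.
In Python, from rig import bot, capture, get_calibration gives the robot as it stands.
- The arm moves only by the tool play_rows, never from a script. Its arguments are lists of equal length, an entry for each row: "fingers": the closure in counts, from 0 (fully open) to 255 (shut); "linear": the shift along the tool's x, y, z in mm, a list of three; "rot": the turn, a rotation vector about the tool's x, y, z in degrees, a list of three. A call has 1 to 20 rows; each row is the pose to reach, as a shift and turn from the pose commanded when the call began, along the tool's axes at that moment; what a row does not reach only later rows make up. A row lasts 1/10 s, in which the tool goes at most 50 mm and 8.59 degrees, less where a joint would pass 70% of its speed; a pose out of reach is approached as far as the arm can. A call with a gripper value outside its range is refused whole. The fingers move at their own pace and stop on an object; the grip force is fixed at half the most. Time passes only in rows, so rows that repeat a pose let the fingers close. It gives the time, the measured TCP pose, the force and the opening at its end, in the units of the state.
- bot.read_state(): the state, without advancing time (a new reading comes with each control period).
- capture(name): name is "scene" or "side" or "wrist"; returns the picture (400x640x3 uint8, red, green, blue); there is no depth.
- get_calibration(name): a dict with "vfov" (degrees; the focal length in pixels is half the picture's height over the tangent of half this angle, whatever the lens; pixels are square), "cx", "cy" (the principal point, pixels), "camera_from_world" (4x4, takes a point from world to camera coordinates). Camera axes: x right, y down, z forward; pixel columns grow to the right and rows downward; lengths in m; the calibration is good to about 2 mm. A picture is of the moment at which its call begins: read the wrist's pose just before it. get_calibration takes no time and is no camera call; for the wrist camera it gives the pose at the moment of the call.
- bot.hand_in(): hands the job in, once; it reports no verdict.
The state is a dict: "time_s": time; "joint_positions": joint angles; "qvel": joint speeds; "tau": joint torques, N m; "position": TCP position; "tcp_rot": TCP orientation; "force": force on the tool from outside, world axes, zero at the start; "moment": the same for the moment, N m; "opening": opening from 0.0 (shut) to 1.0 (fully open).
Only numpy, scipy, OpenCV 4.12 (cv2) and the standard library are available. Lean on these libraries where they do the work, as an engineer would, in place of code of your own. Each camera call takes 0.05 s, during which the arm holds its last target.

## Working session

There is one attempt and no reset: what is moved stays moved. The work goes in short steps, Python scripts to look and compute and a tool call to move; the robot and the scene stay as the last step left them, time stands still between calls to the robot, and variables do not carry over. Pictures are saved under pics/ and viewed, and the job is handed in when it is done.

Besides the shell and the picture viewer there is one more tool, called after ">>>" by a JSON object that holds its "name" and its "arguments", one argument or row to a line. play_rows: Moves the arm, as the interface text tells. Its arguments: {"type":"object","properties":{"fingers":{"type":"array"},"linear":{"type":"array"},"rot":{"type":"array"}},"required":["fingers","linear","rot"]}

```bash
mkdir -p pics; ls; python3 - <<'E'
from rig import bot,capture,get_calibration
import cv2,numpy as np
np.set_printoptions(precision=4,suppress=True)
s=bot.read_state();print(s)
for n in ["scene","side","wrist"]:
    c=get_calibration(n);print(n,c)
    im=capture(n);cv2.imwrite(f"pics/{n}0.png",im[:,:,::-1])
E
```

```text
pics
{'time_s': 0.0, 'joint_positions': array([-10.2269,  30.2779,  82.1564,   0.001 ,  67.6882, -10.2275]), 'qvel': array([-0.0262,  0.0276, -0.0929, -0.0309,  0.0862,  0.0239]), 'tau': array([ -0.0005, -44.0045, -17.6594,   0.0633,   0.0583,  -0.0002]), 'position': array([0.6243, 0.0002, 0.2216]), 'tcp_rot': array([[-0.    ,  1.    , -0.0021],
       [ 1.    ,  0.    ,  0.0004],
       [ 0.0004, -0.0021, -1.    ]]), 'force': array([-0.4732,  0.1104,  0.3049]), 'moment': array([-0.0122,  0.0031,  0.0356]), 'opening': 1.003649605200011}
scene {'vfov': 55.91511233064148, 'cx': 319.0037720982364, 'cy': 195.74870610808253, 'camera_from_world': array([[-0.8478,  0.5303, -0.0018,  0.4435],
       [ 0.4167,  0.6642, -0.6206, -0.178 ],
       [-0.328 , -0.5269, -0.7841,  1.0198],
       [ 0.    ,  0.    ,  0.    ,  1.    ]])}
side {'vfov': 49.041667450258664, 'cx': 320.1737647594167, 'cy': 195.27827522844711, 'camera_from_world': array([[ 0.9875, -0.1569, -0.0118, -0.5177],
       [-0.1274, -0.7532, -0.6453,  0.1319],
       [ 0.0923,  0.6388, -0.7638,  1.1545],
       [ 0.    ,  0.    ,  0.    ,  1.    ]])}
wrist {'vfov': 66.3846760237864, 'cx': 316.4604892025771, 'cy': 200.53865795497245, 'camera_from_world': array([[ 1.    , -0.0011, -0.0038, -0.6217],
       [ 0.0001, -0.9528,  0.3037, -0.0353],
       [-0.0039, -0.3037, -0.9528,  0.3938],
       [ 0.    ,  0.    ,  0.    ,  1.    ]])}
```

View pics/scene0.png

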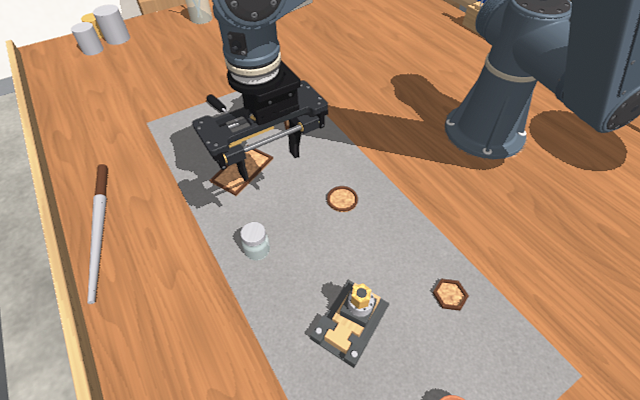

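View pics/side0.png

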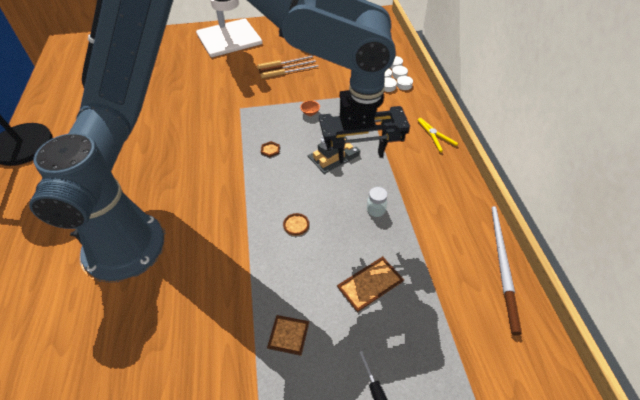

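View pics/wrist0.png

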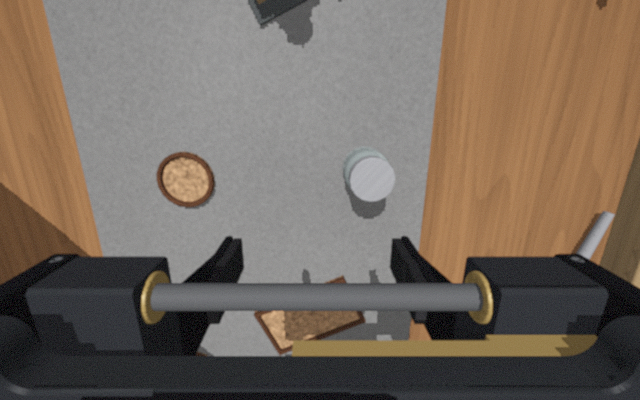

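The scene view shows the stack at (360,300), the hex tray at (451,294), the round tray at (342,198), the pin tray at (243,171) and the jar at (254,240). The side view also shows the square tray at (289,335). Next I'll get coarse positions.

```bash
cat > h.py <<'E'
import numpy as np,cv2,sys
from rig import bot,capture,get_calibration
np.set_printoptions(precision=4,suppress=True)
def ray(c,px):
    f=200/np.tan(np.radians(c['vfov']/2)); T=c['camera_from_world']
    px=np.atleast_2d(px).astype(float)
    d=np.c_[(px[:,0]-c['cx'])/f,(px[:,1]-c['cy'])/f,np.ones(len(px))]
    R=T[:3,:3]; return -R.T@T[:3,3], d@R
def onplane(c,px,z):
    o,d=ray(c,px); t=(z-o[2])/d[:,2]; return (o+d*t[:,None])
def proj(c,P):
    f=200/np.tan(np.radians(c['vfov']/2)); T=c['camera_from_world']
    q=np.atleast_2d(P)@T[:3,:3].T+T[:3,3]
    return np.c_[q[:,0]/q[:,2]*f+c['cx'],q[:,1]/q[:,2]*f+c['cy']]
E
python3 - <<'E'
from h import *
c=get_calibration("scene")
print(onplane(c,[(360,290),],.106),'stack')
print(onplane(c,[(451,294),(342,198),(243,171),],.004))
c=get_calibration("side")
print(onplane(c,[(270,149),(296,224),(370,284),(289,335)],.004))
c=get_calibration("side")
im=cv2.imread("pics/scene0.png")[240:400,280:480]
cv2.imwrite("pics/s0c.png",cv2.resize(im,None,fx=4,fy=3.75,interpolation=cv2.INTER_CUBIC))
E
```

```text
[[0.5883 0.232  0.106 ]] stack
[[ 0.4105  0.2986  0.004 ]
 [ 0.4563 -0.0067  0.004 ]
 [ 0.6145 -0.2051  0.004 ]]
[[ 0.4115  0.2951  0.004 ]
 [ 0.4566 -0.0089  0.004 ]
 [ 0.6124 -0.2189  0.004 ]
 [ 0.4032 -0.3145  0.004 ]]
```

View pics/s0c.png

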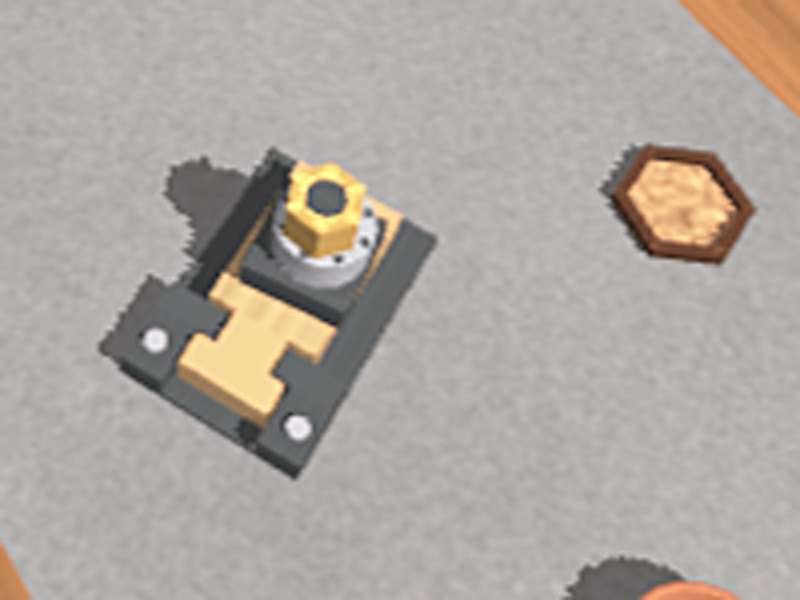

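The stack is near (0.588,0.232), in the centre of the crop, with its tail pointing away from the robot. I'll move above it for a wrist view.

>>> {"name": "play_rows", "arguments": {
  "fingers": [0,0,0,0,0,0,0,0,0,0],
  "linear": [
    [195,-75,-40],
    [195,-75,-40],
    [195,-75,-40],
    [195,-75,-40],
    [195,-75,-40],
    [195,-75,-40],
    [195,-75,-40],
    [195,-75,-40],
    [195,-75,-40],
    [195,-75,-40]
  ],
  "rot": [
    [0,0,0],
    [0,0,0],
    [0,0,0],
    [0,0,0],
    [0,0,0],
    [0,0,0],
    [0,0,0],
    [0,0,0],
    [0,0,0],
    [0,0,0]
  ]
}}

```text
time_s: 1.15
position: [0.5504, 0.1938, 0.2621]
tcp_rot: [[0.002, 1.0, -0.001], [1.0, -0.002, -0.0], [-0.0, -0.001, -1.0]]
force: [0.0, -0.6, 0.2]
opening: 0.999
```

```bash
cat > shot.py <<'E'
from h import *
import pickle
def shot(tag):
    s=bot.read_state(); c=get_calibration("wrist"); im=capture("wrist")
    cv2.imwrite(f"pics/{tag}.png",im[:,:,::-1]); pickle.dump((c,s),open(f"pics/{tag}.pkl","wb")); print(s['time_s'],s['position'],s['opening']); return c,im
if __name__=="__main__": shot(sys.argv[1])
E
python3 shot.py w1
```

```text
1.15 [0.5504 0.1938 0.2621] 0.9987963193499705
```

View pics/w1.png

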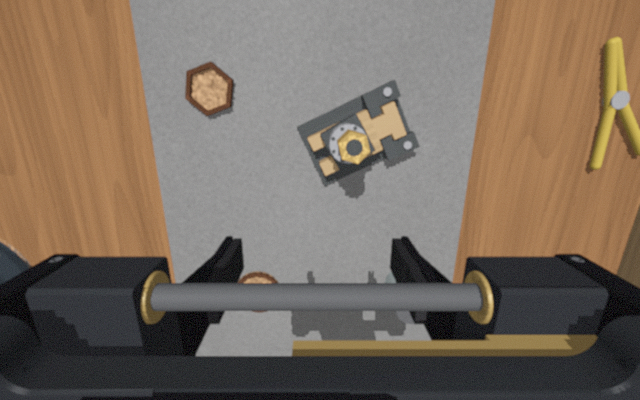

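The wrist view shows the hex tray at (210,89) and the stack top at (354,148), with the tail pointing to the upper right. Measuring by colour.

```bash
python3 - <<'E'
from h import *
im=cv2.imread("pics/w1.png")
a=cv2.resize(im[70:200,285:430],None,fx=5,fy=4.6,interpolation=cv2.INTER_CUBIC);cv2.imwrite("pics/w1a.png",a)
hsv=cv2.cvtColor(im,cv2.COLOR_BGR2HSV)
for p in [(354,135),(354,160),(343,150),(380,125),(210,89),(190,85),(340,135),(313,140),(300,100)]: print(p,hsv[p[1],p[0]])
E
```

```text
(354, 135) [ 21 113 219]
(354, 160) [ 21 116 214]
(343, 150) [ 21 122 199]
(380, 125) [ 18  85 206]
(210, 89) [ 15  96 199]
(190, 85) [ 12 132  83]
(340, 135) [  0   6 176]
(313, 140) [ 18  83 206]
(300, 100) [150   2 154]
```

View pics/w1a.png

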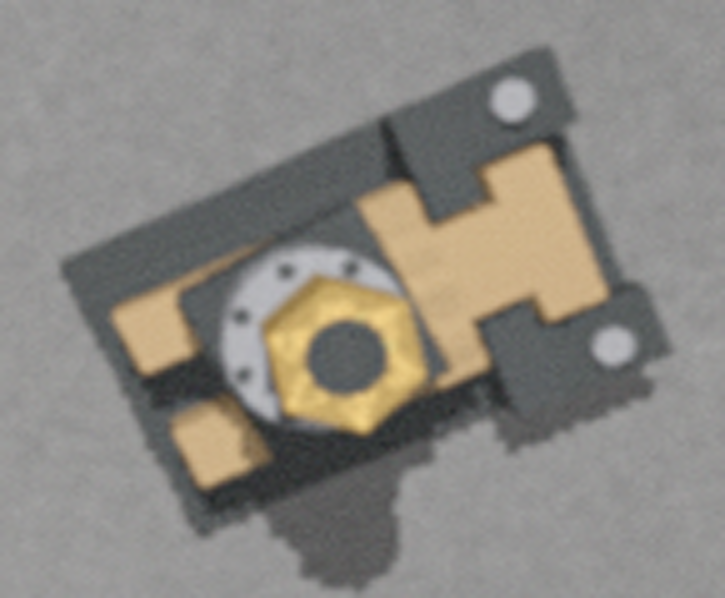

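```bash
cat > m.py <<'E'
from h import *
import pickle
def load(t): return cv2.imread(f"pics/{t}.png"),pickle.load(open(f"pics/{t}.pkl","rb"))[0]
def cnt(mask,near,x=True):
    cs,_=cv2.findContours(mask.astype(np.uint8),cv2.RETR_EXTERNAL,cv2.CHAIN_APPROX_NONE)
    cs=[k for k in cs if cv2.contourArea(k)>15 and abs(cv2.pointPolygonTest(k,near,True))<40]
    return max(cs,key=cv2.contourArea)[:,0,:]
def world(c,k,z): return onplane(c,k,z)[:,:2]
def cen(P):
    h=cv2.convexHull((P*1e4).astype(np.float32)); m=cv2.moments(h); return np.array([m['m10'],m['m01']])/m['m00']/1e4, m['m00']/1e8
def harm(P,n,c):
    # angle of corners for n-fold figure, by radial harmonic of the outline resampled in angle
    d=P-c; th=np.arctan2(d[:,1],d[:,0]); r=np.hypot(*d.T)
    g=np.linspace(-np.pi,np.pi,720,endpoint=False); o=np.argsort(th)
    rr=np.interp(g,th[o],r[o],period=2*np.pi)
    return np.degrees(np.angle(np.sum(rr*np.exp(1j*n*g))))/n, r.mean()
E
python3 - <<'E'
from m import *
im,c=load("w1"); H,S,V=[x.astype(int) for x in cv2.split(cv2.cvtColor(im,cv2.COLOR_BGR2HSV))]
T=c['camera_from_world'];print("cam",-T[:3,:3].T@T[:3,3])
hexrim=(S>80)&(H<25); k=cnt(hexrim[:, :]*1,(210,89)); 
P=world(c,k,.009);ct,A=cen(P);print("hex rim outer z9",ct,A,"corner ang",harm(P,6,ct), 'exp area',.866*.058**2)
cork=(S>60)&(V>140)&(H<25); k=cnt(cork,(210,89));P=world(c,k,.004);ct,A=cen(P);print("hex cork",ct,A,harm(P,6,ct),.866*.046**2)
br=(S>100)&(H>=19)&(V>120); k=cnt(br,(354,148));P=world(c,k,.106);ct,A=cen(P);print("stake",ct,A,harm(P,6,ct),.866*.03**2)
dark=(S<60)&(V<110); m=np.zeros_like(br);m[138:160,343:366]=dark[138:160,343:366];k=cnt(m,(354,148));P=world(c,k,.106);print("hole",cen(P))
wood=(H>=15)&(H<20)&(S>50)&(V>150)
cs,_=cv2.findContours(wood[70:200,285:430].astype(np.uint8),cv2.RETR_EXTERNAL,cv2.CHAIN_APPROX_NONE,offset=(285,70))
for k in cs:
    if cv2.contourArea(k)>30: print(cv2.contourArea(k),world(c,cv2.approxPolyDP(k,1.5,True)[:,0],.028))
sil=(S<30)&(V>165)
cs,_=cv2.findContours(sil[70:200,285:430].astype(np.uint8),cv2.RETR_EXTERNAL,cv2.CHAIN_APPROX_NONE,offset=(285,70))
for k in cs:
    if cv2.contourArea(k)>20: print('silver',cv2.contourArea(k),k[:,0].mean(0),world(c,[k[:,0].mean(0)],.024))
E
```

```text
cam [0.5493 0.279  0.424 ]
hex rim outer z9 [0.4108 0.2961] 0.002807974904586673 corner ang (np.float64(19.597313849593405), np.float64(0.02957434630173383)) exp area 0.0029132240000000003
hex cork [0.4099 0.2955] 0.0016881077102345228 (np.float64(18.26913799798469), np.float64(0.022737851302046717)) 0.0018324559999999999
stake [0.5866 0.2353] 0.0008215202040743828 (np.float64(-15.666501617267338), np.float64(0.015780763264876436)) 0.0007794
hole (array([0.5871, 0.2351]), 0.0001690168581098318)
159.0 [[0.5605 0.2106]
 [0.5527 0.2067]
 [0.5594 0.188 ]
 [0.5712 0.1934]
 [0.5697 0.204 ]]
171.0 [[0.5578 0.2475]
 [0.5374 0.2376]
 [0.5437 0.2211]
 [0.5553 0.2249]
 [0.5515 0.2401]]
1139.5 [[0.6439 0.2798]
 [0.6318 0.2763]
 [0.6295 0.2739]
 [0.6324 0.2668]
 [0.6191 0.2596]
 [0.614  0.262 ]
 [0.6098 0.2704]
 [0.5988 0.2669]
 [0.6124 0.2424]
 [0.6112 0.2399]
 [0.6074 0.2412]
 [0.6127 0.2361]
 [0.6152 0.2374]
 [0.6236 0.2234]
 [0.6214 0.217 ]
 [0.6326 0.2234]
 [0.6282 0.2323]
 [0.6293 0.2361]
 [0.6428 0.2423]
 [0.6471 0.236 ]
 [0.6607 0.241 ]]
silver 28.5 [407.2353 144.8235] [[0.6659 0.2268]]
silver 182.5 [338.9459 138.5676] [[0.5772 0.2351]]
silver 35.5 [387.1579  91.3158] [[0.6355 0.2923]]
```

>>> {"name": "play_rows", "arguments": {
  "fingers": [0,0,0,0,0,0,0,0],
  "linear": [
    [-50,40,95],
    [-50,40,95],
    [-50,40,95],
    [-50,40,95],
    [-50,40,95],
    [-50,40,95],
    [-50,40,95],
    [-50,40,95]
  ],
  "rot": [
    [0,0,0],
    [0,0,0],
    [0,0,0],
    [0,0,0],
    [0,0,0],
    [0,0,0],
    [0,0,0],
    [0,0,0]
  ]
}}

```text
time_s: 2.0
position: [0.5902, 0.1458, 0.169]
tcp_rot: [[-0.001, 1.0, 0.002], [1.0, 0.001, 0.0], [0.0, 0.002, -1.0]]
force: [-0.3, 0.2, -0.4]
opening: 1.004
```

```bash
python3 shot.py w2
```

```text
2.0 [0.5902 0.1458 0.169 ] 1.0036170866277623
```

View pics/w2.png

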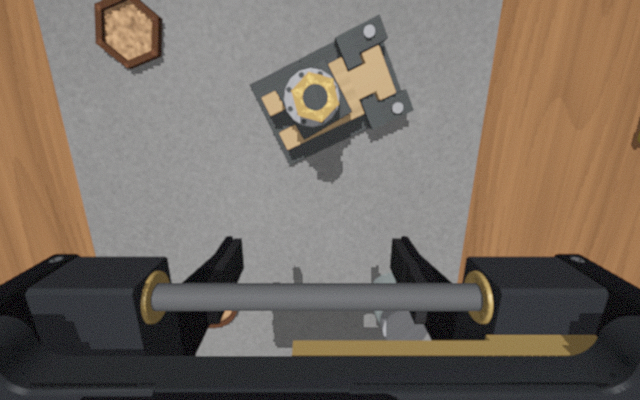

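The stake top is at (315,97), the dome ring is around it, and the holder screws are at (369,31) and (398,108).

```bash
python3 - <<'E'
from m import *
im,c=load("w2"); H,S,V=[x.astype(int) for x in cv2.split(cv2.cvtColor(im,cv2.COLOR_BGR2HSV))]
T=c['camera_from_world'];print("cam",-T[:3,:3].T@T[:3,3])
br=(S>100)&(H>=19)&(V>120); k=cnt(br,(315,97));P=world(c,k,.106);ct,A=cen(P);print("stake",ct,A,harm(P,6,ct),.866*.03**2)
print(world(c,cv2.approxPolyDP(cv2.convexHull(k.reshape(-1,1,2)),1.5,True)[:,0],.106))
dark=(S<60)&(V<110); m=np.zeros_like(br);m[85:110,303:327]=dark[85:110,303:327];k=cnt(m,(315,97));P=world(c,k,.106);print("hole",cen(P))
cork=(S>60)&(V>140)&(H<25); k=cnt(cork,(128,34));P=world(c,k,.004);ct,A=cen(P);print("hex cork",ct,A,harm(P,6,ct))
sil=(S<30)&(V>165)
cs,_=cv2.findContours(sil[10:200,230:430].astype(np.uint8),cv2.RETR_EXTERNAL,cv2.CHAIN_APPROX_NONE,offset=(230,10))
for k in cs:
    if cv2.contourArea(k)>20: print('silver',cv2.contourArea(k),k[:,0].mean(0),world(c,[k[:,0].mean(0)],.024)); kk=k if cv2.contourArea(k)>150 else None
    if cv2.contourArea(k)>150:
        P=world(c,k[:,0],.078);print('dome circ',np.array(cv2.minEnclosingCircle((P*1e3).astype(np.float32)),dtype=object))
a=cv2.resize(im[5:175,240:425],None,fx=4,fy=3.5,interpolation=cv2.INTER_CUBIC);cv2.imwrite("pics/w2a.png",a)
s=bot.read_state();print(s['position'],s['tcp_rot'])
E
```

```text
cam [0.5884 0.231  0.3309]
stake [0.5876 0.2349] 0.0007361020708841086 (np.float64(-14.961546405052333), np.float64(0.01498735296536656)) 0.0007794
[[0.5827 0.2505]
 [0.5991 0.2467]
 [0.6036 0.2304]
 [0.5924 0.2188]
 [0.5803 0.2216]
 [0.5754 0.2243]
 [0.5715 0.2396]]
hole (array([0.5874, 0.2351]), 0.00019542024067819119)
hex cork [0.4093 0.2958] 0.001608198752051592 (np.float64(18.90828681935005), np.float64(0.02215162849192566))
silver 65.5 [397.2963 107.3333] [[0.6662 0.2271]]
silver 154.5 [291.3896 106.0779] [[0.5645 0.2282]]
dome circ [(569.2340698242188, 228.6202392578125) 12.489185333251953]
silver 131.0 [301.85    75.0125] [[0.5749 0.2559]]
silver 86.0 [368.9333  30.5   ] [[0.6355 0.2929]]
[0.5901 0.1457 0.1687] [[-0.001   1.      0.0018]
 [ 1.      0.001   0.0002]
 [ 0.0002  0.0018 -1.    ]]
```

View pics/w2a.png

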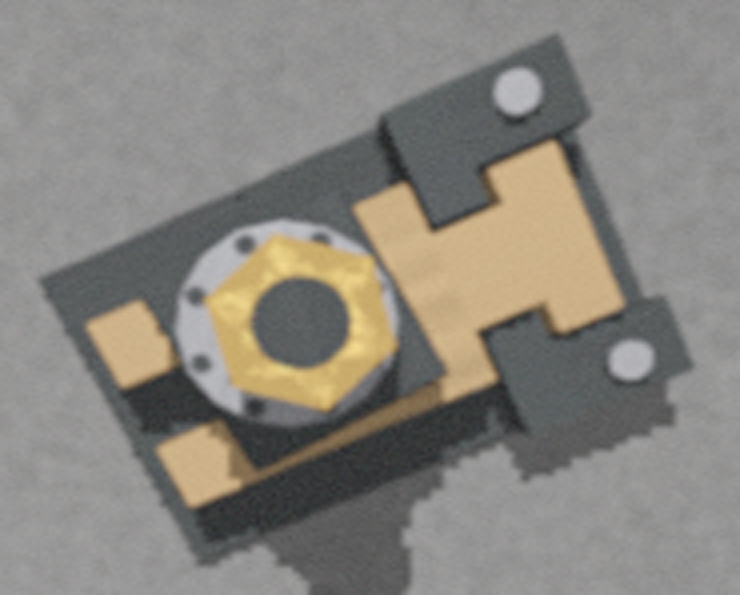

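>>> {"name": "play_rows", "arguments": {
  "fingers": [0,0,0,0,0,0,0,0,0,0,0,0,0,0],
  "linear": [
    [45,-1,0],
    [90,-2.5,0],
    [90,-2.5,0],
    [90,-2.5,0],
    [90,-2.5,20],
    [90,-2.5,40],
    [90,-2.5,55],
    [90,-2.5,65],
    [90,-2.5,72],
    [90,-2.5,77],
    [90,-2.5,81],
    [90,-2.5,83],
    [90,-2.5,83],
    [90,-2.5,83]
  ],
  "rot": [
    [0,0,-7],
    [0,0,-15],
    [0,0,-15],
    [0,0,-15],
    [0,0,-15],
    [0,0,-15],
    [0,0,-15],
    [0,0,-15],
    [0,0,-15],
    [0,0,-15],
    [0,0,-15],
    [0,0,-15],
    [0,0,-15],
    [0,0,-15]
  ]
}}

```text
time_s: 3.45
position: [0.5877, 0.2352, 0.0849]
tcp_rot: [[-0.259, 0.966, 0.001], [0.966, 0.259, 0.0], [-0.0, 0.001, -1.0]]
force: [0.5, 0.6, 0.7]
opening: 1.001
```

```bash
python3 - <<'E'
from h import *
for n in ["scene","side"]:
    im=capture(n)[:,:,::-1]
    p=proj(get_calibration(n),[.5874,.235,.09])[0].astype(int)
    x,y=np.clip(p-[80,60],0,[480,280]); cv2.imwrite(f"pics/{n}1c.png",cv2.resize(im[y:y+120,x:x+160],None,fx=4.5,fy=4.5,interpolation=cv2.INTER_CUBIC))
E
```

```text
(no output)
```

View pics/scene1c.png

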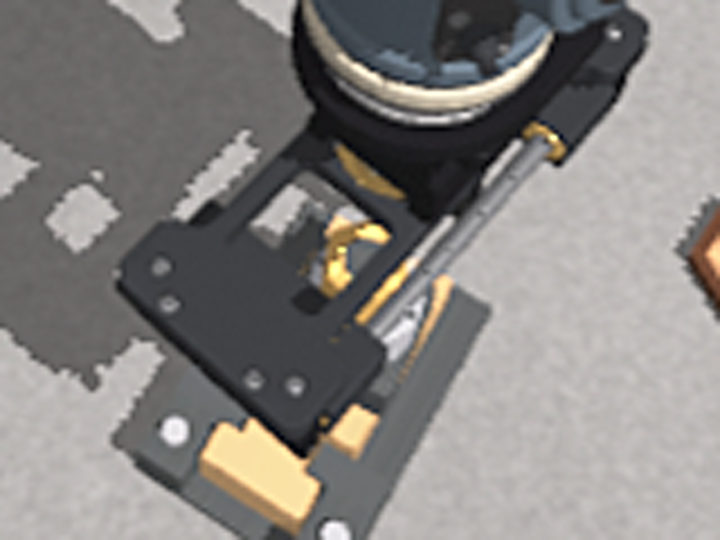

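View pics/side1c.png

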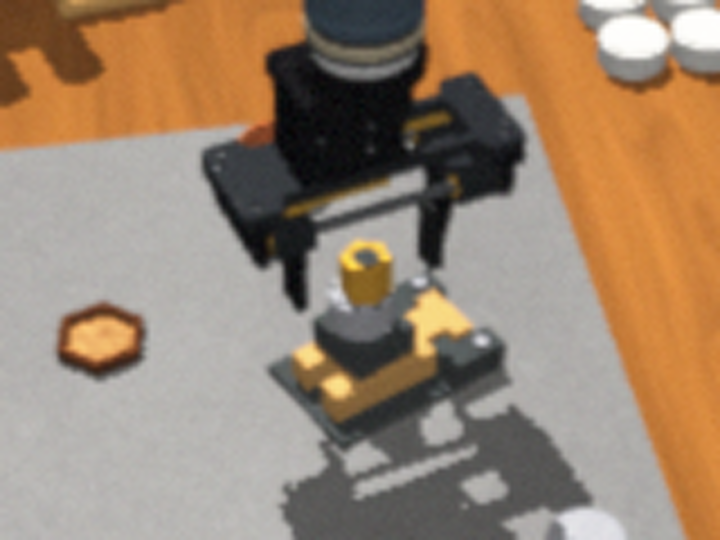

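The side crop shows the stake centred between the fingers, so I'll close.

>>> {"name": "play_rows", "arguments": {
  "fingers": [255,255,255,255,255,255,255,255,255,255,255,255],
  "linear": [
    [0,0,0],
    [0,0,0],
    [0,0,0],
    [0,0,0],
    [0,0,0],
    [0,0,0],
    [0,0,0],
    [0,0,0],
    [0,0,0],
    [0,0,0],
    [0,0,0],
    [0,0,0]
  ],
  "rot": [
    [0,0,0],
    [0,0,0],
    [0,0,0],
    [0,0,0],
    [0,0,0],
    [0,0,0],
    [0,0,0],
    [0,0,0],
    [0,0,0],
    [0,0,0],
    [0,0,0],
    [0,0,0]
  ]
}}

```text
time_s: 4.75
position: [0.5877, 0.2351, 0.0846]
tcp_rot: [[-0.259, 0.966, 0.0], [0.966, 0.259, 0.0], [-0.0, 0.0, -1.0]]
force: [1.6, 0.1, 0.1]
opening: 0.341
```

>>> {"name": "play_rows", "arguments": {
  "fingers": [255,255,255,255,255,255,255,255,255,255,255,255,255,255,255,255,255,255],
  "linear": [
    [0,0,-5],
    [0,0,-15],
    [0,0,-30],
    [0,0,-45],
    [12,-18,-50],
    [25,-38,-50],
    [40,-60,-50],
    [55,-82,-50],
    [70,-104,-50],
    [85,-125,-40],
    [97,-143,-20],
    [102,-151,0],
    [105,-155,15],
    [105,-155,25],
    [105,-155,30],
    [105,-155,30],
    [105,-155,30],
    [105,-155,30]
  ],
  "rot": [
    [0,0,0],
    [0,0,0],
    [0,0,0],
    [0,0,0],
    [0,0,3],
    [0,0,6],
    [0,0,10],
    [0,0,14],
    [0,0,18],
    [0,0,22],
    [0,0,25],
    [0,0,26],
    [0,0,26],
    [0,0,26],
    [0,0,26],
    [0,0,26],
    [0,0,26],
    [0,0,26]
  ]
}}

```text
time_s: 6.55
position: [0.4115, 0.2964, 0.0552]
tcp_rot: [[0.191, 0.982, 0.002], [0.982, -0.191, 0.001], [0.001, 0.001, -1.0]]
force: [1.1, -0.4, -2.7]
opening: 0.344
```

```bash
cat > sc.py <<'E'
from h import *
# python3 sc.py tag x y z : crops of scene and side round a point
tag=sys.argv[1];P=list(map(float,sys.argv[2:5])); o=[]
for n in ["scene","side"]:
    im=capture(n)[:,:,::-1]
    p=proj(get_calibration(n),P)[0].astype(int)
    x,y=np.clip(p-[50,65],0,[540,270]); o.append(cv2.resize(im[y:y+130,x:x+100],None,fx=4,fy=4,interpolation=cv2.INTER_CUBIC))
cv2.imwrite(f"pics/{tag}.png",np.hstack(o)); s=bot.read_state();print(s['time_s'],s['position'],s['opening'],s['force'])
E
python3 sc.py p1 .4105 .296 .03
```

```text
6.65 [0.4111 0.2964 0.0551] 0.3440090666837114 [-0.4172 -0.2662 -2.1769]
```

View pics/p1.png

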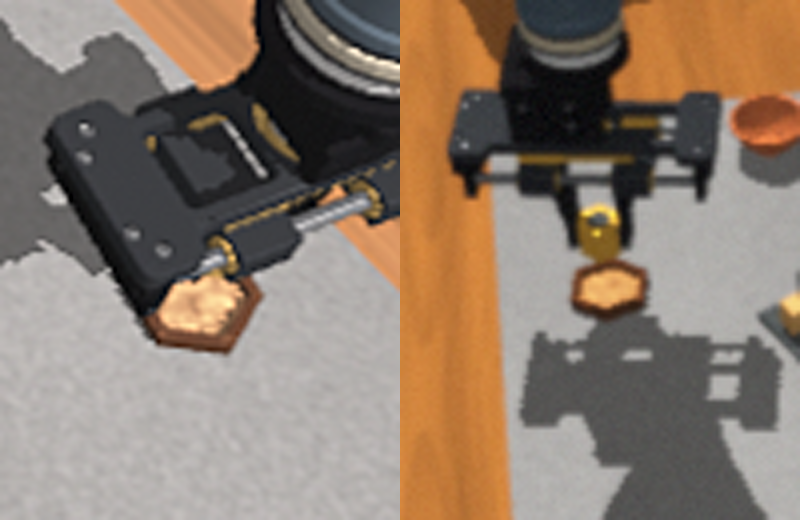

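The stake is held above the tray and aligned with it. Lowering gently.

>>> {"name": "play_rows", "arguments": {
  "fingers": [255,255,255,255,255,255,255,255,255,255,255],
  "linear": [
    [0,0,10],
    [0,0,20],
    [0,0,28],
    [0,0,34],
    [0,0,38],
    [0,0,40],
    [0,0,41.5],
    [0,0,42.5],
    [0,0,43.5],
    [0,0,44],
    [0,0,44]
  ],
  "rot": [
    [0,0,0],
    [0,0,0],
    [0,0,0],
    [0,0,0],
    [0,0,0],
    [0,0,0],
    [0,0,0],
    [0,0,0],
    [0,0,0],
    [0,0,0],
    [0,0,0]
  ]
}}

```text
time_s: 7.75
position: [0.4106, 0.2964, 0.0107]
tcp_rot: [[0.191, 0.982, 0.0], [0.982, -0.191, 0.0], [0.0, 0.0, -1.0]]
force: [-1.1, 0.2, -1.0]
opening: 0.34
```

>>> {"name": "play_rows", "arguments": {
  "fingers": [255,255,255,255],
  "linear": [
    [0,0,0.4],
    [0,0,0.8],
    [0,0,0.8],
    [0,0,0.8]
  ],
  "rot": [
    [0,0,0],
    [0,0,0],
    [0,0,0],
    [0,0,0]
  ]
}}

```text
time_s: 8.15
position: [0.4107, 0.2964, 0.0105]
tcp_rot: [[0.191, 0.982, 0.001], [0.982, -0.191, 0.0], [0.0, 0.001, -1.0]]
force: [-0.7, -1.2, 4.7]
opening: 0.342
```

Force shows contact with the floor. Release and lift.

>>> {"name": "play_rows", "arguments": {
  "fingers": [200,150,100,50,0,0,0,0,0,0,0,0,0,0,0,0],
  "linear": [
    [0,0,-0.5],
    [0,0,-0.5],
    [0,0,-0.5],
    [0,0,-0.5],
    [0,0,-0.5],
    [0,0,-0.5],
    [0,0,-0.5],
    [0,0,-0.5],
    [0,0,-10],
    [0,0,-30],
    [0,0,-60],
    [0,0,-90],
    [0,0,-120],
    [0,0,-140],
    [0,0,-140],
    [0,0,-140]
  ],
  "rot": [
    [0,0,0],
    [0,0,0],
    [0,0,0],
    [0,0,0],
    [0,0,0],
    [0,0,0],
    [0,0,0],
    [0,0,0],
    [0,0,0],
    [0,0,0],
    [0,0,0],
    [0,0,0],
    [0,0,0],
    [0,0,0],
    [0,0,0],
    [0,0,0]
  ]
}}

```text
time_s: 9.75
position: [0.4104, 0.2963, 0.1502]
tcp_rot: [[0.191, 0.982, 0.001], [0.982, -0.191, 0.0], [0.0, 0.001, -1.0]]
force: [0.2, -0.4, 0.3]
opening: 0.996
```

```bash
python3 sc.py p2 .4105 .296 .03; python3 - <<'E'
from h import *
im=capture("side");cv2.imwrite("pics/side2.png",im[:,:,::-1])
im=capture("scene");cv2.imwrite("pics/scene2.png",im[:,:,::-1])
E
```

```text
9.85 [0.4097 0.2959 0.1489] 0.9999245101904521 [-0.576   0.0507  0.0532]
```

View pics/p2.png

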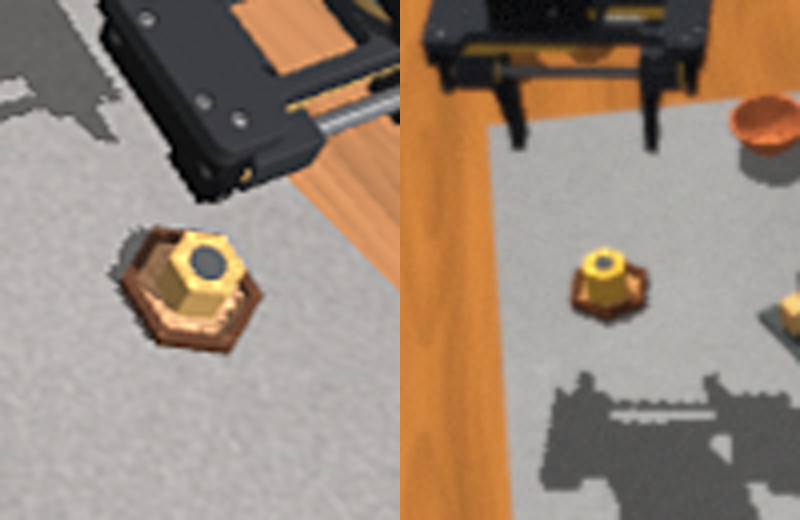

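View pics/side2.png

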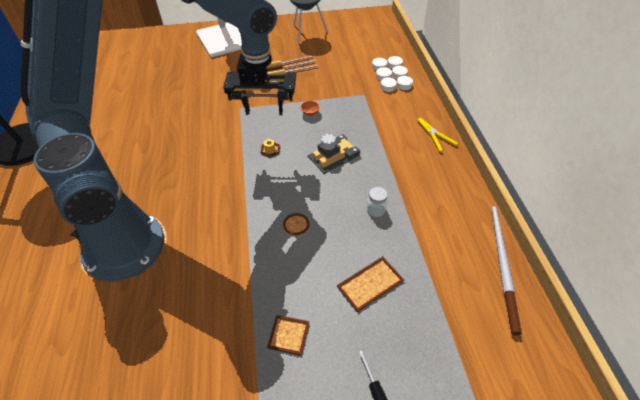

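The stake stands upright in the hex tray. Now I'll look at the stack again to measure the dome.

>>> {"name": "play_rows", "arguments": {
  "fingers": [0,0,0,0,0,0,0,0,0],
  "linear": [
    [-22,40,0],
    [-45,80,0],
    [-67,120,0],
    [-90,162,0],
    [-114,205,0],
    [-114,205,0],
    [-114,205,0],
    [-114,205,0],
    [-114,205,0]
  ],
  "rot": [
    [0,0,-3],
    [0,0,-6],
    [0,0,-9],
    [0,0,-11],
    [0,0,-11],
    [0,0,-11],
    [0,0,-11],
    [0,0,-11],
    [0,0,-11]
  ]
}}

```text
time_s: 10.85
position: [0.5883, 0.1464, 0.1492]
tcp_rot: [[-0.002, 1.0, -0.002], [1.0, 0.002, 0.0], [0.0, -0.002, -1.0]]
force: [-0.3, 0.2, -1.2]
opening: 1.004
```

```bash
python3 shot.py w3; python3 - <<'E'
import cv2
im=cv2.imread("pics/w3.png")
cv2.imwrite("pics/w3a.png",cv2.resize(im[0:180,235:435],None,fx=3.3,fy=3.3,interpolation=cv2.INTER_CUBIC))
E
```

```text
10.85 [0.5883 0.1464 0.1492] 1.004188233576932
```

View pics/w3a.png

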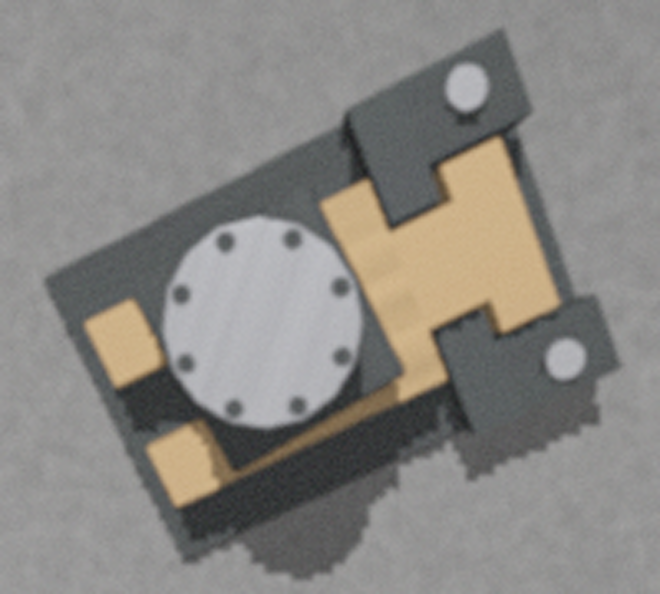

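```bash
python3 - <<'E'
from m import *
im,c=load("w3"); H,S,V=[x.astype(int) for x in cv2.split(cv2.cvtColor(im,cv2.COLOR_BGR2HSV))]
T=c['camera_from_world'];print("cam",-T[:3,:3].T@T[:3,3],bot.read_state()['position'])
sil=(S<30)&(V>165)
cs,_=cv2.findContours(sil[5:150,245:430].astype(np.uint8),cv2.RETR_EXTERNAL,cv2.CHAIN_APPROX_NONE,offset=(245,5))
for k in cs:
    a=cv2.contourArea(k)
    if a>20:
        z=.078 if a>500 else .024
        P=world(c,k[:,0],z); print('silver',a,k[:,0].mean(0),cen(P), cv2.minEnclosingCircle((P*1e3).astype(np.float32)))
E
```

```text
cam [0.5872 0.2316 0.311 ] [0.5886 0.1465 0.1494]
silver 76.5 [405.8966 108.3103] (array([0.6663, 0.2272]), 6.168585256397724e-05) ((666.3499145507812, 227.16990661621094), 4.721988201141357)
silver 2468.5 [314.789   97.4262] (array([0.5844, 0.2351]), 0.0013819406896847487) ((584.4644165039062, 235.1364288330078), 21.341732025146484)
silver 99.5 [376.1212  25.8182] (array([0.6356, 0.2928]), 6.279993175268173e-05) ((635.5317993164062, 292.8272705078125), 4.750075340270996)
```

The dome centre is (0.5845, 0.235). Moving over it and down.

>>> {"name": "play_rows", "arguments": {
  "fingers": [0,0,0,0,0,0,0,0,0,0,0,0,0],
  "linear": [
    [45,-3,0],
    [90,-5.5,0],
    [90,-5.5,0],
    [90,-5.5,20],
    [90,-5.5,40],
    [90,-5.5,57],
    [90,-5.5,70],
    [90,-5.5,80],
    [90,-5.5,86],
    [90,-5.5,89],
    [90,-5.5,91],
    [90,-5.5,91],
    [90,-5.5,91]
  ],
  "rot": [
    [0,0,0],
    [0,0,0],
    [0,0,0],
    [0,0,0],
    [0,0,0],
    [0,0,0],
    [0,0,0],
    [0,0,0],
    [0,0,0],
    [0,0,0],
    [0,0,0],
    [0,0,0],
    [0,0,0]
  ]
}}

```text
time_s: 12.2
position: [0.585, 0.2354, 0.0593]
tcp_rot: [[0.0, 1.0, 0.001], [1.0, -0.0, 0.0], [0.0, 0.001, -1.0]]
force: [0.4, -0.4, -0.6]
opening: 1.001
```

```bash
python3 sc.py p3 .5845 .235 .07
```

```text
12.3 [0.5849 0.2354 0.0592] 0.9940653565172544 [ 0.0269 -0.2319 -0.0428]
```

View pics/p3.png

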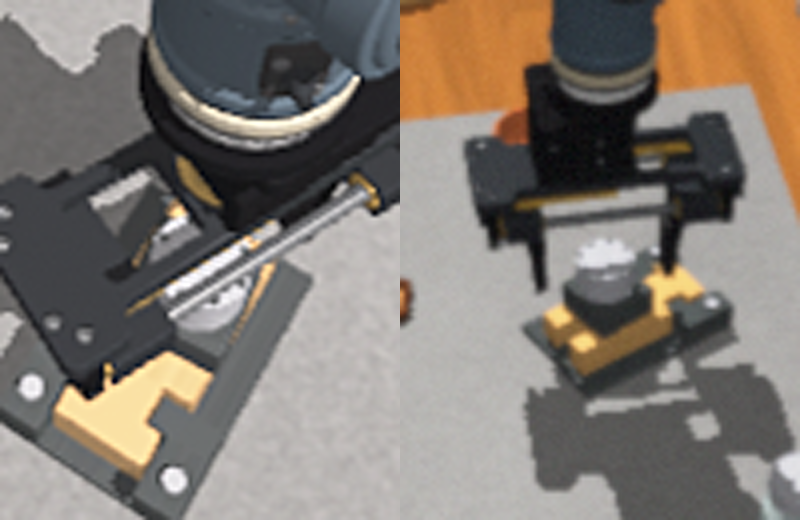

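>>> {"name": "play_rows", "arguments": {
  "fingers": [255,255,255,255,255,255,255,255,255,255,255,255],
  "linear": [
    [0,0,0],
    [0,0,0],
    [0,0,0],
    [0,0,0],
    [0,0,0],
    [0,0,0],
    [0,0,0],
    [0,0,0],
    [0,0,-3],
    [0,0,-10],
    [0,0,-25],
    [0,0,-40]
  ],
  "rot": [
    [0,0,0],
    [0,0,0],
    [0,0,0],
    [0,0,0],
    [0,0,0],
    [0,0,0],
    [0,0,0],
    [0,0,0],
    [0,0,0],
    [0,0,0],
    [0,0,0],
    [0,0,0]
  ]
}}

```text
time_s: 13.5
position: [0.5844, 0.2353, 0.0998]
tcp_rot: [[0.0, 1.0, -0.0], [1.0, -0.0, -0.0], [-0.0, -0.0, -1.0]]
force: [0.5, -0.0, -2.9]
opening: 0.487
```

```bash
python3 - <<'E'
from m import *
c0=dict(vfov=66.3846760237864,cx=316.46,cy=200.5387,camera_from_world=np.array([[1,-.0011,-.0038,-.6217],[.0001,-.9528,.3037,-.0353],[-.0039,-.3037,-.9528,.3938],[0,0,0,1]]))
im=cv2.imread("pics/wrist0.png");H,S,V=[x.astype(int) for x in cv2.split(cv2.cvtColor(im,cv2.COLOR_BGR2HSV))]
k=cnt((S>80)&(H<25),(186,180));P=world(c0,k,.009);print("w0 round rim",cen(P))
k=cnt((S>60)&(V>140)&(H<25),(186,180));P=world(c0,k,.004);print("w0 round cork",cen(P))
print("jar lid",onplane(c0,[(371,178)],.07))
for n in("side2","scene2"):
    c=get_calibration(n[:-1]);im=cv2.imread(f"pics/{n}.png");H,S,V=[x.astype(int) for x in cv2.split(cv2.cvtColor(im,cv2.COLOR_BGR2HSV))]
    for nm,p,R in (("round",(.4563,-.008),.036),("square",(.403,-.3145),.06),("pin",(.613,-.212),.09)):
        q=proj(c,[*p,.006])[0]
        try:
            k=cnt((S>80)&(H<25),tuple(map(float,q)));P=world(c,k,.009);ct,A=cen(P);r=cv2.minAreaRect((P*1e3).astype(np.float32))
            print(n,nm,ct,A,r)
        except Exception as e: print(n,nm,e)
E
```

```text
w0 round rim (array([ 0.4563, -0.0068]), 0.003866762396543096)
w0 round cork (array([ 0.4545, -0.0081]), 0.002579615247949944)
jar lid [[0.6793 0.0102 0.07  ]]
side2 round [ 0.4556 -0.0122] 0.0040847296578746285 ((455.0113830566406, -11.66823959350586), (74.07176208496094, 67.66893768310547), 81.99876403808594)
side2 square [-0.0073  0.4627] 1.109738618139785 ((-32.960723876953125, 485.4364013671875), (1838.9515380859375, 750.2587890625), 88.97472381591797)
side2 pin [ 0.6127 -0.2177] 0.01209730454364866 ((612.711181640625, -217.6522216796875), (144.93179321289062, 84.28961944580078), 25.24285316467285)
scene2 round [ 0.4593 -0.0028] 0.003978803622210147 ((458.97967529296875, -3.1737022399902344), (72.67390441894531, 68.8913345336914), 57.88925552368164)
scene2 square [ 0.4403 -0.4638] 1.6661182482990566 ((542.974609375, -393.7093505859375), (1397.075927734375, 1695.1605224609375), 57.748600006103516)
scene2 pin [ 0.6148 -0.2093] 0.01224553515301764 ((614.7977294921875, -209.36715698242188), (145.78961181640625, 84.79924011230469), 25.06810760498047)
```

>>> {"name": "play_rows", "arguments": {
  "fingers": [255,255,255,255,255,255,255,255,255,255,255,255,255,255,255,255],
  "linear": [
    [-10,-5,-10],
    [-35,-18,-15],
    [-65,-34,-15],
    [-97,-51,-15],
    [-130,-69,-15],
    [-163,-86,-15],
    [-195,-103,-15],
    [-220,-116,-10],
    [-236,-125,5],
    [-243,-128.5,20],
    [-243,-128.5,35],
    [-243,-128.5,48],
    [-243,-128.5,56],
    [-243,-128.5,60],
    [-243,-128.5,60],
    [-243,-128.5,60]
  ],
  "rot": [
    [0,0,0],
    [0,0,0],
    [0,0,0],
    [0,0,0],
    [0,0,0],
    [0,0,0],
    [0,0,0],
    [0,0,0],
    [0,0,0],
    [0,0,0],
    [0,0,0],
    [0,0,0],
    [0,0,0],
    [0,0,0],
    [0,0,0],
    [0,0,0]
  ]
}}

```text
time_s: 15.1
position: [0.4564, -0.0077, 0.0393]
tcp_rot: [[-0.0, 1.0, 0.001], [1.0, 0.0, -0.0], [-0.0, 0.001, -1.0]]
force: [0.3, 1.1, -2.1]
opening: 0.485
```

```bash
python3 sc.py p4 .456 -.0075 .03
```

```text
15.2 [ 0.4565 -0.0077  0.0393] 0.4914552253115274 [-0.1904 -0.0443 -2.5277]
```

View pics/p4.png

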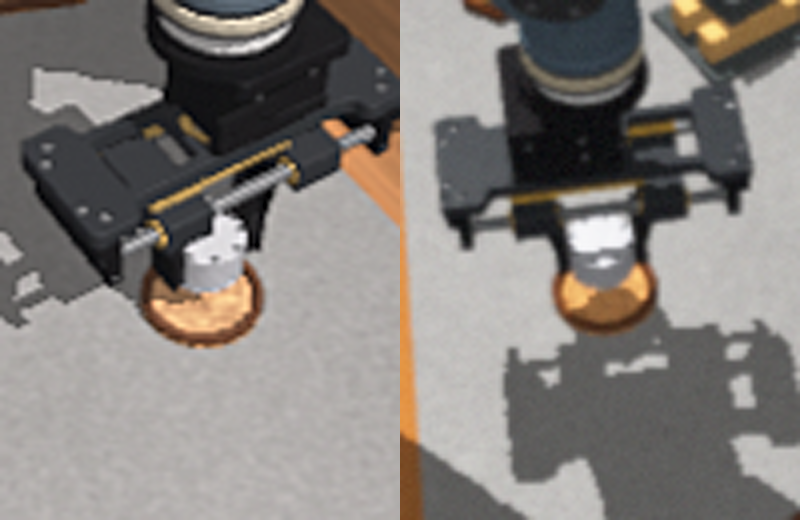

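The dome hangs level and centred over the round tray. Lowering.

>>> {"name": "play_rows", "arguments": {
  "fingers": [255,255,255,255,255,255,255,255,255,255],
  "linear": [
    [0,0,8],
    [0,0,15],
    [0,0,20],
    [0,0,24],
    [0,0,26],
    [0,0,27],
    [0,0,28],
    [0,0,28.5],
    [0,0,28.5],
    [0,0,28.5]
  ],
  "rot": [
    [0,0,0],
    [0,0,0],
    [0,0,0],
    [0,0,0],
    [0,0,0],
    [0,0,0],
    [0,0,0],
    [0,0,0],
    [0,0,0],
    [0,0,0]
  ]
}}

```text
time_s: 16.2
position: [0.4561, -0.0077, 0.0107]
tcp_rot: [[0.0, 1.0, 0.0], [1.0, -0.0, -0.0], [-0.0, 0.0, -1.0]]
force: [0.1, -0.0, 4.4]
opening: 0.486
```

>>> {"name": "play_rows", "arguments": {
  "fingers": [200,150,100,50,0,0,0,0,0,0,0,0,0,0,0,0],
  "linear": [
    [0,0,-0.3],
    [0,0,-0.5],
    [0,0,-0.5],
    [0,0,-0.5],
    [0,0,-0.5],
    [0,0,-0.5],
    [0,0,-0.5],
    [0,0,-0.5],
    [0,0,-10],
    [0,0,-30],
    [0,0,-60],
    [0,0,-90],
    [0,0,-120],
    [0,0,-140],
    [0,0,-140],
    [0,0,-140]
  ],
  "rot": [
    [0,0,0],
    [0,0,0],
    [0,0,0],
    [0,0,0],
    [0,0,0],
    [0,0,0],
    [0,0,0],
    [0,0,0],
    [0,0,0],
    [0,0,0],
    [0,0,0],
    [0,0,0],
    [0,0,0],
    [0,0,0],
    [0,0,0],
    [0,0,0]
  ]
}}

```text
time_s: 17.8
position: [0.456, -0.0076, 0.1508]
tcp_rot: [[-0.0, 1.0, 0.001], [1.0, 0.0, -0.0], [-0.0, 0.001, -1.0]]
force: [-1.2, -0.4, -0.5]
opening: 1.001
```

```bash
python3 sc.py p5 .456 -.0075 .03
```

```text
17.9 [ 0.4552 -0.0075  0.1496] 1.0011756965086656 [-0.6108  1.393   0.583 ]
```

View pics/p5.png

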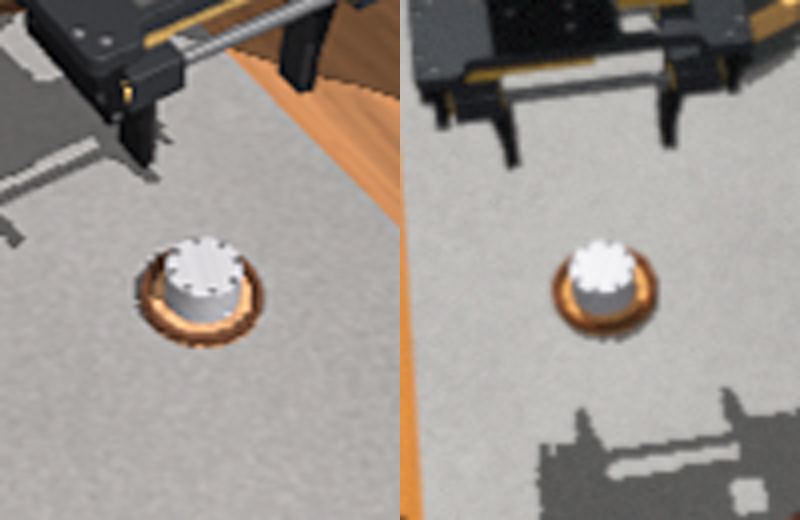

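The dome sits flat in the round tray. Back to view the block.

>>> {"name": "play_rows", "arguments": {
  "fingers": [0,0,0,0,0,0,0,0,0],
  "linear": [
    [30,26,0],
    [65,57,0],
    [100,88,0],
    [133,117,0],
    [153,134,0],
    [153,134,0],
    [153,134,0],
    [153,134,0],
    [153,134,0]
  ],
  "rot": [
    [0,0,0],
    [0,0,0],
    [0,0,0],
    [0,0,0],
    [0,0,0],
    [0,0,0],
    [0,0,0],
    [0,0,0],
    [0,0,0]
  ]
}}

```text
time_s: 18.8
position: [0.5889, 0.1442, 0.1497]
tcp_rot: [[0.001, 1.0, -0.002], [1.0, -0.001, -0.0], [-0.0, -0.002, -1.0]]
force: [-0.5, -0.4, 0.5]
opening: 0.999
```

```bash
python3 shot.py w4; python3 - <<'E'
from m import *
im,c=load("w4");hsv=cv2.cvtColor(im,cv2.COLOR_BGR2HSV)
cv2.imwrite("pics/w4a.png",cv2.resize(im[0:180,235:435],None,fx=3.3,fy=3.3,interpolation=cv2.INTER_CUBIC))
print(onplane(c,[(.0+235+262/3.3,320/3.3)],.052)); print(hsv[97,310],hsv[60,330],hsv[130,290],hsv[40,290],hsv[110,330])
E
```

```text
18.8 [0.5889 0.1442 0.1497] 0.9992590944223725
[[0.5853 0.234  0.052 ]]
[105   5  98] [24 13 98] [ 19  84 206] [ 60   2 154] [105  21  98]
```

View pics/w4a.png

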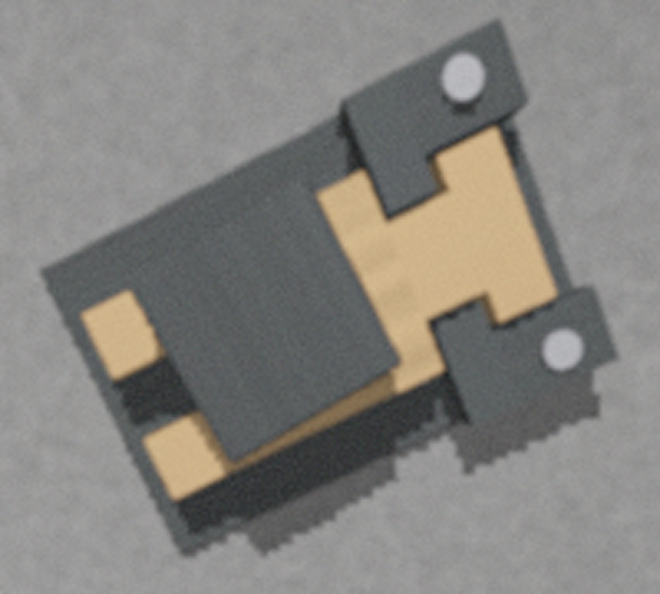

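The block's top corners in the crop are about (308,185), (398,362), (235,460) and (145,283). Converting them.

```bash
python3 - <<'E'
from m import *
im,c=load("w4")
k=np.array([(308,185),(398,362),(235,460)],float)/3.3+[235,0]
P=onplane(c,k,.052)[:,:2];print(P,np.linalg.norm(P[1]-P[0]),np.linalg.norm(P[2]-P[1]))
a=P[1]-P[0];b=P[1]-P[2];print(np.degrees(np.arctan2(a[1],a[0])),np.degrees(np.arctan2(b[1],b[0])),"centre",(P[0]+P[2])/2, P[1]+0)
H,S,V=[x.astype(int) for x in cv2.split(cv2.cvtColor(im,cv2.COLOR_BGR2HSV))]
# edges: fit lines using wood/dark border for right edge; lower edge vs dark side
w=((H>=14)&(H<22)&(S>50)).astype(np.uint8)
q=[]
for y in range(64,104):
    r=np.where(w[y,315:375])[0]
    if len(r): q.append((315+r[0],y))
q=np.array(q,float);l=cv2.fitLine(np.float32(q[:]),cv2.DIST_HUBER,0,.01,.01).ravel()
A=onplane(c,[l[2:]-20*l[:2],l[2:]+20*l[:2]],.052);d=A[1]-A[0];print("right edge",A[:,:2],np.degrees(np.arctan2(d[1],d[0])))
# holder screws & pin geometry
sil=(S<30)&(V>165)
cs,_=cv2.findContours(sil[5:150,245:430].astype(np.uint8),cv2.RETR_EXTERNAL,cv2.CHAIN_APPROX_NONE,offset=(245,5))
s=[cen(world(c,k[:,0],.024))[0] for k in cs if cv2.contourArea(k)>20];print("screws",s)
E
```

```text
[[0.5962 0.264 ]
 [0.6187 0.2241]
 [0.5782 0.2004]] 0.04581668524651421 0.04695776784612844
-60.49573576522292 30.404587121478908 centre [0.5872 0.2322] [0.6187 0.2241]
right edge [[0.6007 0.2569]
 [0.6159 0.2304]] -60.1078939125828
screws [array([0.6663, 0.2271]), array([0.6357, 0.2928])]
```

>>> {"name": "play_rows", "arguments": {
  "fingers": [0,0,0,0,0,0,0,0,0,0,0,0,0,0],
  "linear": [
    [30,-1.5,0],
    [60,-3,0],
    [88,-4.5,0],
    [88,-4.5,0],
    [88,-4.5,10],
    [88,-4.5,35],
    [88,-4.5,60],
    [88,-4.5,80],
    [88,-4.5,95],
    [88,-4.5,105],
    [88,-4.5,111],
    [88,-4.5,114],
    [88,-4.5,116],
    [88,-4.5,116]
  ],
  "rot": [
    [0,0,-8],
    [0,0,-16],
    [0,0,-24],
    [0,0,-30],
    [0,0,-30],
    [0,0,-30],
    [0,0,-30],
    [0,0,-30],
    [0,0,-30],
    [0,0,-30],
    [0,0,-30],
    [0,0,-30],
    [0,0,-30],
    [0,0,-30]
  ]
}}

```text
time_s: 20.25
position: [0.5859, 0.2334, 0.0347]
tcp_rot: [[-0.5, 0.866, 0.001], [0.866, 0.5, 0.0], [-0.0, 0.001, -1.0]]
force: [0.6, -0.0, 0.7]
opening: 1.005
```

```bash
python3 sc.py p6 .5855 .233 .05
```

```text
20.35 [0.586  0.2335 0.0349] 1.0011919592580334 [-0.0947  0.5096  0.1586]
```

View pics/p6.png

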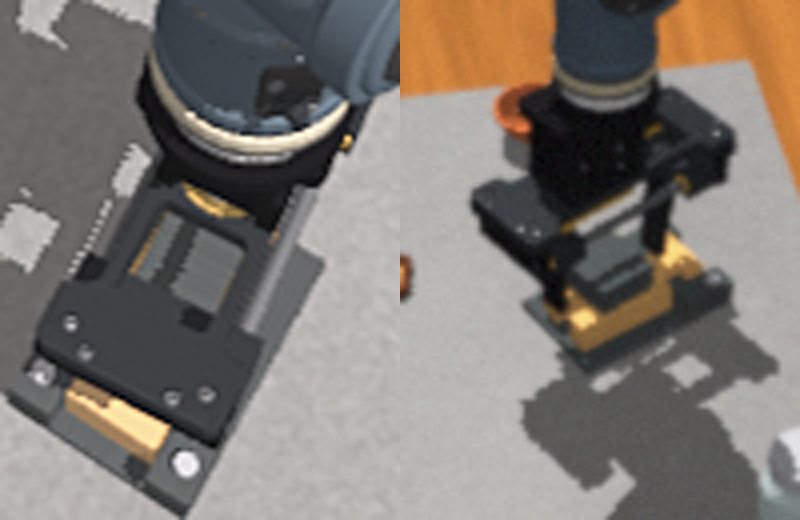

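>>> {"name": "play_rows", "arguments": {
  "fingers": [255,255,255,255,255,255,255,255,255,255,255,255,255,255],
  "linear": [
    [0,0,0],
    [0,0,0],
    [0,0,0],
    [0,0,0],
    [0,0,0],
    [0,0,0],
    [0,0,0],
    [0,0,0],
    [0,0,-2],
    [0,0,-6],
    [0,0,-15],
    [0,0,-30],
    [0,0,-50],
    [0,0,-65]
  ],
  "rot": [
    [0,0,0],
    [0,0,0],
    [0,0,0],
    [0,0,0],
    [0,0,0],
    [0,0,0],
    [0,0,0],
    [0,0,0],
    [0,0,0],
    [0,0,0],
    [0,0,0],
    [0,0,0],
    [0,0,0],
    [0,0,0]
  ]
}}

```text
time_s: 21.75
position: [0.5861, 0.2334, 0.1014]
tcp_rot: [[-0.5, 0.866, 0.002], [0.866, 0.5, 0.0], [-0.001, 0.002, -1.0]]
force: [0.4, 0.3, -5.5]
opening: 0.574
```

```bash
python3 - <<'E'
from m import *
im=cv2.imread("pics/side2.png");c=get_calibration("side")
cv2.imwrite("pics/sq.png",cv2.resize(im[290:380,240:340],None,fx=6,fy=6,interpolation=cv2.INTER_CUBIC))
E
python3 sc.py p7 .5855 .233 .08
```

```text
21.85 [0.5878 0.2339 0.1027] 0.570034379505604 [ 0.2998 -0.3524 -4.8596]
```

View pics/sq.png

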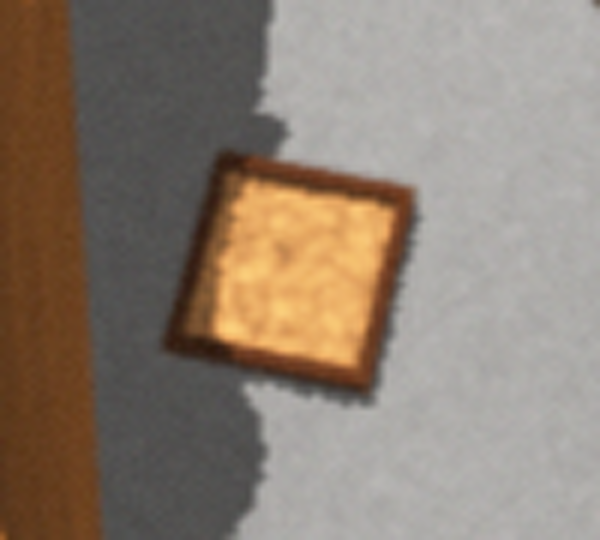

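View pics/p7.png

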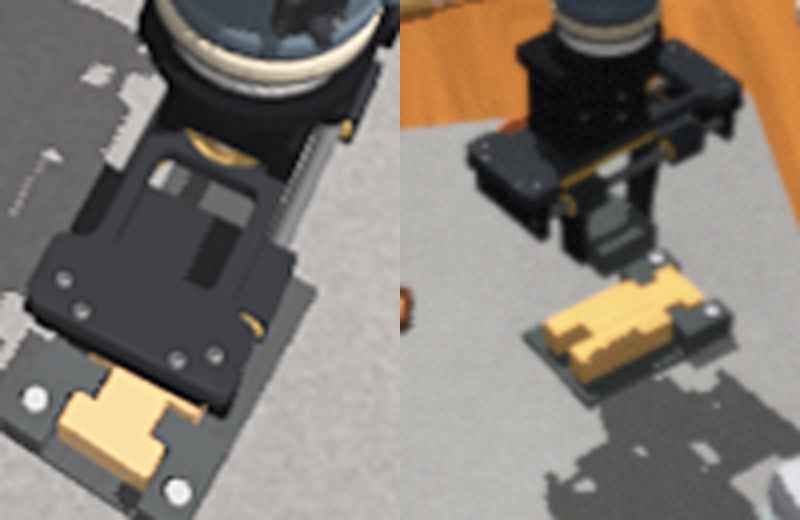

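The block is held at an opening of about 50 mm and the pin is undisturbed. The tray's rim corners in the crop are (222,150), (416,187), (371,392) and (165,350).

```bash
python3 - <<'E'
from m import *
c=get_calibration("side")
k=np.array([(222,150),(416,187),(371,390),(165,350)],float)/6+[240,290]
P=onplane(c,k,.009)[:,:2];print(P,P.mean(0))
for i in range(4):
    d=P[(i+1)%4]-P[i];print(np.linalg.norm(d),np.degrees(np.arctan2(d[1],d[0])))
E
```

```text
[[ 0.3812 -0.2646]
 [ 0.4529 -0.2916]
 [ 0.4259 -0.3657]
 [ 0.3533 -0.339 ]] [ 0.4033 -0.3153]
0.07659888600935066 -20.642219371500783
0.07887725037045923 -110.04742208814501
0.077370863748623 159.79437716257257
0.07946257923775717 69.3931780046677
```

>>> {"name": "play_rows", "arguments": {
  "fingers": [255,255,255,255,255,255,255,255,255,255,255,255,255,255,255,255,255,255,255,255],
  "linear": [
    [-8,-9,-10],
    [-26,-30,-20],
    [-53,-60,-20],
    [-83,-94,-20],
    [-113,-128,-20],
    [-143,-162,-20],
    [-173,-196,-20],
    [-203,-230,-20],
    [-233,-264,-20],
    [-263,-298,-20],
    [-293,-332,-20],
    [-323,-366,-20],
    [-353,-400,-20],
    [-380,-431,-20],
    [-405,-459,-20],
    [-425,-482,-20],
    [-438,-497,-20],
    [-438,-497,-20],
    [-438,-497,-20],
    [-438,-497,-20]
  ],
  "rot": [
    [0,0,0],
    [0,0,2],
    [0,0,5],
    [0,0,8],
    [0,0,12],
    [0,0,16],
    [0,0,20],
    [0,0,24],
    [0,0,28],
    [0,0,32],
    [0,0,36],
    [0,0,40],
    [0,0,43],
    [0,0,46],
    [0,0,48],
    [0,0,50],
    [0,0,50],
    [0,0,50],
    [0,0,50],
    [0,0,50]
  ]
}}

```text
time_s: 23.85
position: [0.3739, -0.3924, 0.1189]
tcp_rot: [[0.341, 0.94, -0.001], [0.94, -0.341, 0.003], [0.002, -0.002, -1.0]]
force: [-0.5, 0.8, -5.7]
opening: 0.569
```

```bash
python3 shot.py w5
```

```text
23.85 [ 0.3739 -0.3924  0.1189] 0.5694159765874305
```

View pics/w5.png

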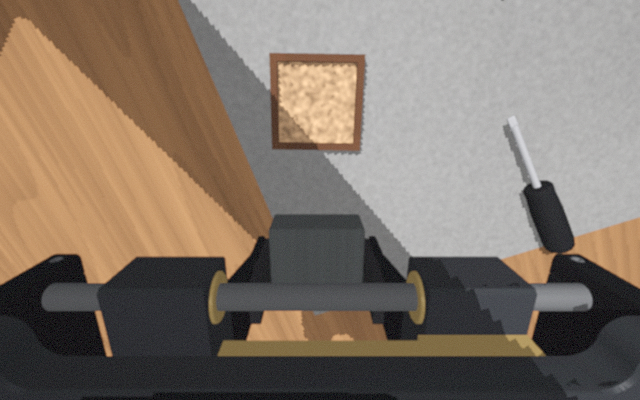

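The held block is at (317,245) and the tray at (317,102), almost parallel to the tool. The outer rim corners are (270,54), (365,55), (361,151) and (271,149).

```bash
python3 - <<'E'
from m import *
im,c=load("w5")
P=onplane(c,[(270,54),(365,55),(361,151),(271,149)],.009)[:,:2];print(P,P.mean(0))
for i in range(4):
    d=P[(i+1)%4]-P[i];print(np.linalg.norm(d),np.degrees(np.arctan2(d[1],d[0])))
s=bot.read_state();print(s['position']); R=s['tcp_rot'];t=np.r_[P.mean(0),.0]-np.r_[s['position'][:2],0]; print(R.T@t*1e3)
E
```

```text
[[ 0.378  -0.2635]
 [ 0.4501 -0.2905]
 [ 0.4237 -0.3636]
 [ 0.3493 -0.3347]] [ 0.4003 -0.3131]
0.07699956821279602 -20.567248411312455
0.07763164852451833 -109.8524223543568
0.0798385175973408 158.77701322449067
0.07673456384351052 68.03991019895517
[ 0.3741 -0.3925  0.119 ]
[83.6033 -2.4332  0.136 ]
```

>>> {"name": "play_rows", "arguments": {
  "fingers": [255,255,255,255,255,255,255,255,255,255,255,255],
  "linear": [
    [20,0,0],
    [50,-1,0],
    [75,-1,10],
    [85,-1.5,25],
    [85,-1.5,45],
    [85,-1.5,62],
    [85,-1.5,74],
    [85,-1.5,81],
    [85,-1.5,85],
    [85,-1.5,85],
    [85,-1.5,85],
    [85,-1.5,85]
  ],
  "rot": [
    [0,0,0],
    [0,0,0],
    [0,0,0],
    [0,0,0],
    [0,0,0],
    [0,0,0],
    [0,0,0],
    [0,0,0],
    [0,0,0],
    [0,0,0],
    [0,0,0],
    [0,0,0]
  ]
}}

```text
time_s: 25.1
position: [0.4021, -0.3146, 0.0349]
tcp_rot: [[0.342, 0.94, 0.001], [0.94, -0.342, -0.001], [-0.001, 0.001, -1.0]]
force: [0.2, 0.1, -5.3]
opening: 0.569
```

```bash
python3 sc.py p8 .402 -.314 .03;python3 shot.py w6
```

```text
25.2 [ 0.402  -0.3145  0.0348] 0.5744666346861116 [ 0.2235  0.1949 -5.28  ]
25.2 [ 0.402  -0.3145  0.0348] 0.5744666346861116
```

View pics/p8.png

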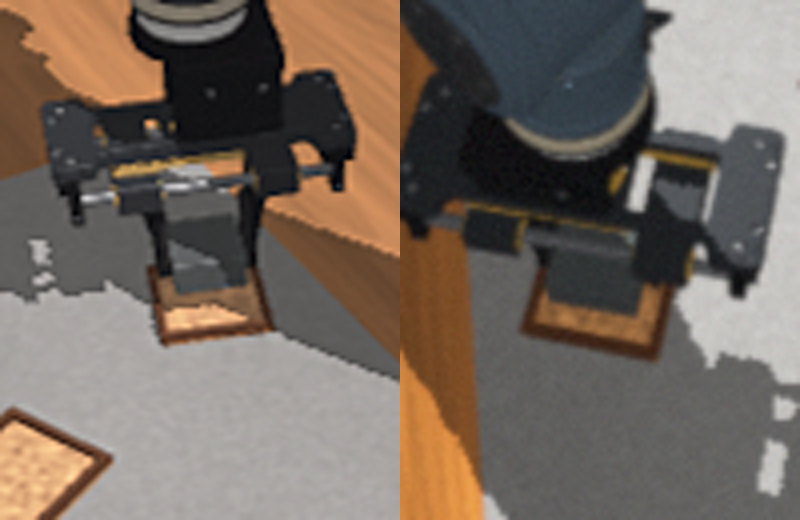

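View pics/w6.png

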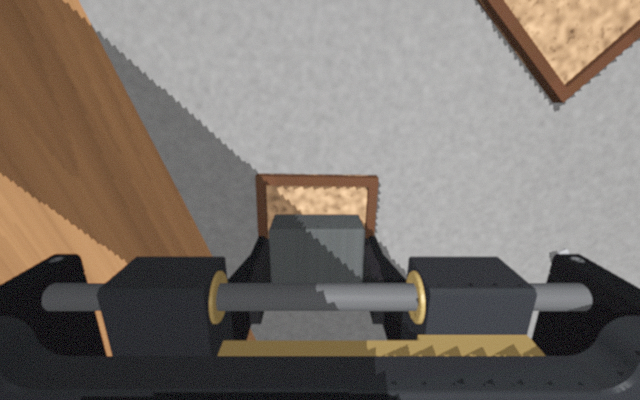

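The block is aligned over the tray. Lowering.

>>> {"name": "play_rows", "arguments": {
  "fingers": [255,255,255,255,255,255,255,255,255,255],
  "linear": [
    [0,0,6],
    [0,0,12],
    [0,0,17],
    [0,0,20],
    [0,0,22],
    [0,0,23],
    [0,0,23.8],
    [0,0,24.3],
    [0,0,24.3],
    [0,0,24.3]
  ],
  "rot": [
    [0,0,0],
    [0,0,0],
    [0,0,0],
    [0,0,0],
    [0,0,0],
    [0,0,0],
    [0,0,0],
    [0,0,0],
    [0,0,0],
    [0,0,0]
  ]
}}

```text
time_s: 26.25
position: [0.4019, -0.3142, 0.0103]
tcp_rot: [[0.342, 0.94, 0.0], [0.94, -0.342, -0.0], [-0.0, 0.0, -1.0]]
force: [-1.8, 0.8, -2.3]
opening: 0.571
```

>>> {"name": "play_rows", "arguments": {
  "fingers": [255,255,255],
  "linear": [
    [0,0,0.5],
    [0,0,0.5],
    [0,0,0.5]
  ],
  "rot": [
    [0,0,0],
    [0,0,0],
    [0,0,0]
  ]
}}

```text
time_s: 26.55
position: [0.4019, -0.3142, 0.0102]
tcp_rot: [[0.342, 0.94, 0.0], [0.94, -0.342, -0.0], [-0.0, 0.0, -1.0]]
force: [-0.7, 1.1, 6.2]
opening: 0.572
```

Contact. Release and lift.

>>> {"name": "play_rows", "arguments": {
  "fingers": [120,90,50,0,0,0,0,0,0,0,0,0,0,0,0],
  "linear": [
    [0,0,-0.5],
    [0,0,-0.5],
    [0,0,-0.5],
    [0,0,-0.5],
    [0,0,-0.5],
    [0,0,-0.5],
    [0,0,-0.5],
    [0,0,-10],
    [0,0,-30],
    [0,0,-60],
    [0,0,-90],
    [0,0,-120],
    [0,0,-140],
    [0,0,-140],
    [0,0,-140]
  ],
  "rot": [
    [0,0,0],
    [0,0,0],
    [0,0,0],
    [0,0,0],
    [0,0,0],
    [0,0,0],
    [0,0,0],
    [0,0,0],
    [0,0,0],
    [0,0,0],
    [0,0,0],
    [0,0,0],
    [0,0,0],
    [0,0,0],
    [0,0,0]
  ]
}}

```text
time_s: 28.05
position: [0.4017, -0.314, 0.1499]
tcp_rot: [[0.342, 0.94, 0.001], [0.94, -0.342, -0.001], [-0.0, 0.001, -1.0]]
force: [-0.6, 1.3, -0.1]
opening: 1.002
```

```bash
python3 sc.py p9 .402 -.314 .03;python3 shot.py w7
```

```text
28.15 [ 0.4012 -0.3134  0.1486] 0.996093081250278 [-0.7354 -0.0359 -0.3425]
28.15 [ 0.4012 -0.3134  0.1486] 0.996093081250278
```

View pics/p9.png

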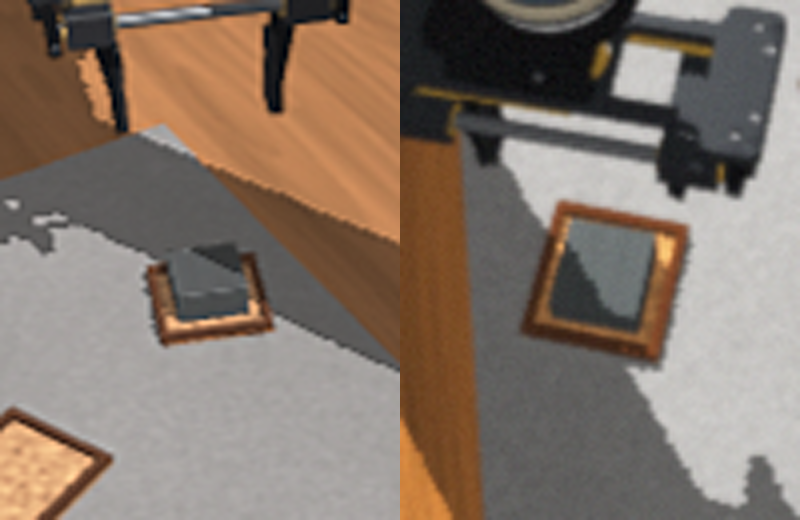

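View pics/w7.png

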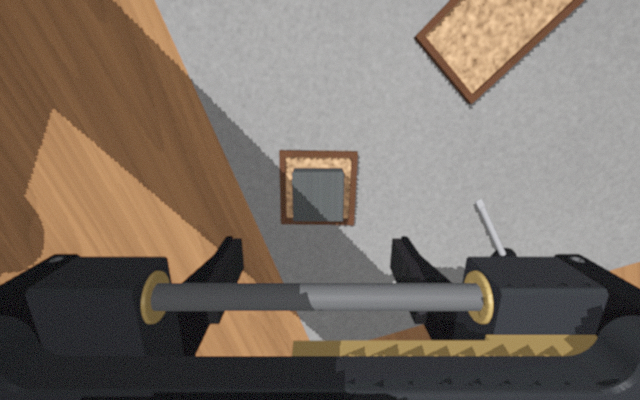

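The block lies in the square tray. Returning to look at the bare pin.

>>> {"name": "play_rows", "arguments": {
  "fingers": [0,0,0,0,0,0,0,0,0,0,0,0,0,0,0,0,0,0],
  "linear": [
    [20,-3,0],
    [55,-8,0],
    [95,-14,0],
    [135,-19,0],
    [175,-25,0],
    [215,-31,0],
    [255,-37,0],
    [295,-43,0],
    [335,-48,0],
    [375,-54,0],
    [415,-60,0],
    [455,-66,0],
    [490,-71,0],
    [510,-74,0],
    [519,-75,0],
    [519,-75,0],
    [519,-75,0],
    [519,-75,0]
  ],
  "rot": [
    [0,0,2],
    [0,0,6],
    [0,0,10],
    [0,0,14],
    [0,0,18],
    [0,0,22],
    [0,0,26],
    [0,0,30],
    [0,0,34],
    [0,0,37],
    [0,0,40],
    [0,0,43],
    [0,0,45],
    [0,0,45],
    [0,0,45],
    [0,0,45],
    [0,0,45],
    [0,0,45]
  ]
}}

```text
time_s: 30.0
position: [0.5084, 0.198, 0.1491]
tcp_rot: [[0.907, 0.421, -0.001], [0.421, -0.907, -0.0], [-0.001, -0.0, -1.0]]
force: [0.4, -0.5, 0.4]
opening: 1.004
```

```bash
python3 shot.py w8
```

```text
30.0 [0.5084 0.198  0.1491] 1.0035037797713677
```

View pics/w8.png

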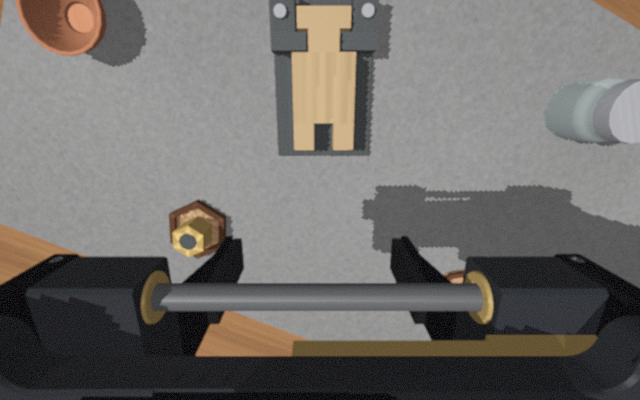

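The pin is fully visible, from its prongs at row 151 to its tail end at row 6, with columns 292–357.

```bash
python3 - <<'E'
from m import *
im,c=load("w8"); H,S,V=[x.astype(int) for x in cv2.split(cv2.cvtColor(im,cv2.COLOR_BGR2HSV))]
w=(H>=14)&(H<23)&(S>50)&(V>150)
k=cnt(w[:170,270:385],(50.,80.))+[270,0]
P=world(c,k,.028)
r=cv2.minAreaRect((P*1e3).astype(np.float32));print(r)
# body/prong side edges
for yaw0 in (25,):
    L=[];
    rows=range(58,148)
    l=np.array([(270+np.where(w[y,270:385])[0].min(),y) for y in rows],float);q=np.array([(270+np.where(w[y,270:385])[0].max(),y) for y in rows],float)
    out=[]
    for e in (l,q):
        f=cv2.fitLine(np.float32(world(c,e,.028)*1e3),cv2.DIST_HUBER,0,.01,.01).ravel();out.append(f);print(f,np.degrees(np.arctan2(f[1],f[0]))%180)
a=np.radians(np.mean([np.degrees(np.arctan2(f[1],f[0]))%180 for f in out]));u=np.array([np.cos(a),np.sin(a)]);v=np.array([-u[1],u[0]])
s=P@u*1e3;print("yaw",np.degrees(a),"len",s.min(),s.max(),s.max()-s.min(),"lat",[f[2:]@v for f in out])
mid=(s.min()+s.max())/2; lat=np.mean([f[2:]@v for f in out]); print("pin centre",mid*u+lat*v,"grip",(mid-8)*u+lat*v)
sil=(S<30)&(V>165)
cs,_=cv2.findContours(sil[0:50,265:385].astype(np.uint8),cv2.RETR_EXTERNAL,cv2.CHAIN_APPROX_NONE,offset=(265,0))
print([cen(world(c,k[:,0],.024))[0] for k in cs if cv2.contourArea(k)>20])
x=bot.read_state();print(x['position'],x['tcp_rot'][:,0])
E
```

```text
((600.4142456054688, 236.29415893554688), (116.66352844238281, 54.781883239746094), 25.033016204833984)
[  0.9073   0.4206 575.3616 254.2431] 24.87109
[  0.9069   0.4213 597.9409 205.6017] 24.915234
yaw 24.893162 len 585.8130371824951 702.4040071393667 116.59096995687162 lat [np.float32(-11.563065), np.float32(-65.18965)]
pin centre [600.4208 236.3121] grip [593.164  232.9446]
[array([0.6662, 0.227 ]), array([0.6357, 0.2927])]
[0.5086 0.198  0.1493] [ 0.907   0.4212 -0.0009]
```

>>> {"name": "play_rows", "arguments": {
  "fingers": [0,0,0,0,0,0,0,0,0,0,0,0,0,0,0,0],
  "linear": [
    [30,1.5,0],
    [65,3,0],
    [90.5,4.5,0],
    [90.5,4.5,0],
    [90.5,4.5,10],
    [90.5,4.5,35],
    [90.5,4.5,60],
    [90.5,4.5,82],
    [90.5,4.5,102],
    [90.5,4.5,117],
    [90.5,4.5,126],
    [90.5,4.5,131],
    [90.5,4.5,134],
    [90.5,4.5,136],
    [90.5,4.5,137],
    [90.5,4.5,137]
  ],
  "rot": [
    [0,0,0],
    [0,0,0],
    [0,0,0],
    [0,0,0],
    [0,0,0],
    [0,0,0],
    [0,0,0],
    [0,0,0],
    [0,0,0],
    [0,0,0],
    [0,0,0],
    [0,0,0],
    [0,0,0],
    [0,0,0],
    [0,0,0],
    [0,0,0]
  ]
}}

```text
time_s: 31.65
position: [0.5931, 0.2335, 0.0129]
tcp_rot: [[0.906, 0.423, 0.001], [0.423, -0.906, 0.0], [0.001, 0.0, -1.0]]
force: [-0.4, -0.2, 0.7]
opening: 0.997
```

```bash
python3 sc.py p10 .595 .233 .03;python3 shot.py w9
```

```text
31.75 [0.593  0.2335 0.0129] 1.0004077367953166 [-0.4022  0.2835 -0.1651]
31.75 [0.593  0.2335 0.0129] 1.0004077367953166
```

View pics/p10.png

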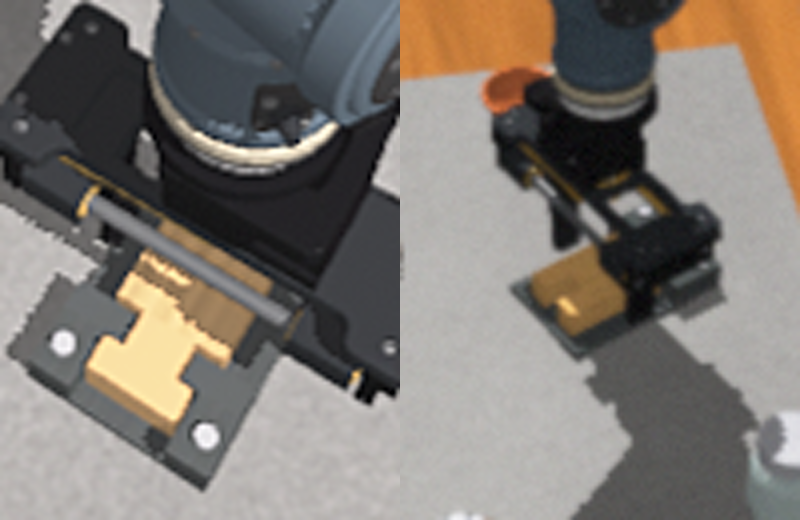

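View pics/w9.png

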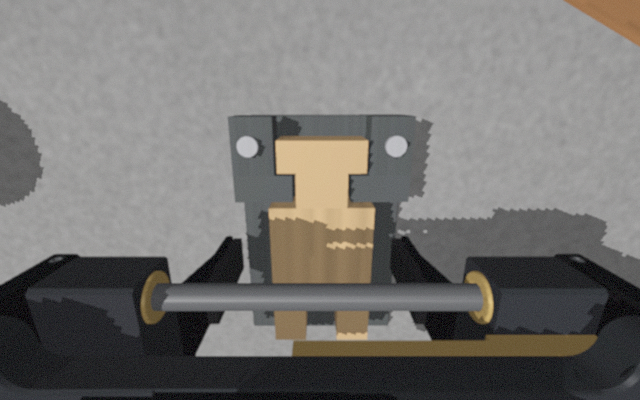

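The fingers straddle the pin body squarely, so I'll close.

>>> {"name": "play_rows", "arguments": {
  "fingers": [255,255,255,255,255,255,255,255,255,255],
  "linear": [
    [0,0,0],
    [0,0,0],
    [0,0,0],
    [0,0,0],
    [0,0,0],
    [0,0,0],
    [0,0,0],
    [0,0,0],
    [0,0,0],
    [0,0,0]
  ],
  "rot": [
    [0,0,0],
    [0,0,0],
    [0,0,0],
    [0,0,0],
    [0,0,0],
    [0,0,0],
    [0,0,0],
    [0,0,0],
    [0,0,0],
    [0,0,0]
  ]
}}

```text
time_s: 32.8
position: [0.5929, 0.2332, 0.0124]
tcp_rot: [[0.906, 0.423, 0.0], [0.423, -0.906, -0.0], [0.0, 0.0, -1.0]]
force: [1.6, -1.7, -0.6]
opening: 0.618
```

>>> {"name": "play_rows", "arguments": {
  "fingers": [255,255,255,255,255,255,255,255,255,255,255,255,255],
  "linear": [
    [0,0,-1],
    [0,0,-3],
    [0,0,-6],
    [0,0,-10],
    [0,0,-15],
    [0,0,-20],
    [0,0,-25],
    [0,0,-30],
    [0,0,-37],
    [0,0,-45],
    [0,0,-55],
    [0,0,-60],
    [0,0,-60]
  ],
  "rot": [
    [0,0,0],
    [0,0,0],
    [0,0,0],
    [0,0,0],
    [0,0,0],
    [0,0,0],
    [0,0,0],
    [0,0,0],
    [0,0,0],
    [0,0,0],
    [0,0,0],
    [0,0,0],
    [0,0,0]
  ]
}}

```text
time_s: 34.1
position: [0.5936, 0.2336, 0.0738]
tcp_rot: [[0.906, 0.423, 0.002], [0.423, -0.906, 0.001], [0.002, 0.001, -1.0]]
force: [-0.1, 1.2, 0.4]
opening: 0.619
```

```bash
python3 sc.py p11 .595 .233 .06;python3 shot.py w10
```

```text
34.2 [0.5927 0.2334 0.0726] 0.6178259577174741 [-0.6126  0.7651 -1.2574]
34.2 [0.5927 0.2334 0.0726] 0.6178259577174741
```

View pics/p11.png

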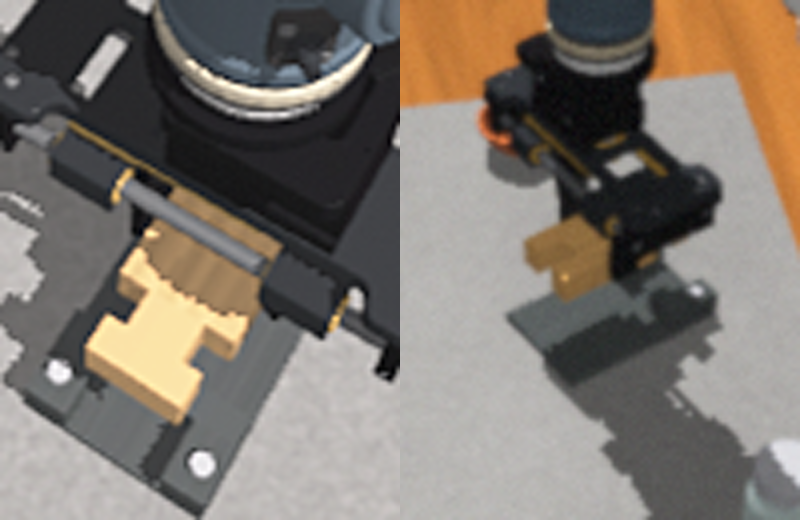

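View pics/w10.png

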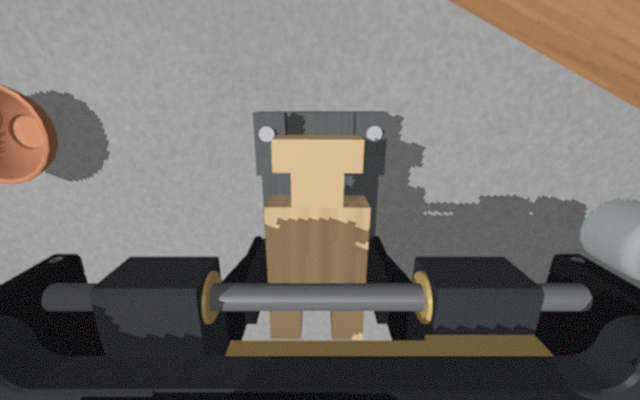

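The pin is clear of the cheeks and level. Raising it above jar height, then moving back of the pin tray to look.

>>> {"name": "play_rows", "arguments": {
  "fingers": [255,255,255,255,255,255,255,255,255,255,255,255,255,255,255,255,255,255,255,255],
  "linear": [
    [0,0,-15],
    [0,0,-40],
    [-10,13,-62],
    [-32,43,-67],
    [-57,76,-67],
    [-82,109,-67],
    [-107,143,-67],
    [-132,176,-67],
    [-157,210,-67],
    [-182,243,-67],
    [-207,276,-67],
    [-232,310,-67],
    [-257,343,-67],
    [-280,374,-67],
    [-297,397,-67],
    [-307,410,-67],
    [-310,414,-67],
    [-310,414,-67],
    [-310,414,-67],
    [-310,414,-67]
  ],
  "rot": [
    [0,0,0],
    [0,0,0],
    [0,0,0],
    [0,0,0],
    [0,0,0],
    [0,0,0],
    [0,0,0],
    [0,0,0],
    [0,0,0],
    [0,0,0],
    [0,0,0],
    [0,0,0],
    [0,0,0],
    [0,0,0],
    [0,0,0],
    [0,0,0],
    [0,0,0],
    [0,0,0],
    [0,0,0],
    [0,0,0]
  ]
}}

```text
time_s: 36.25
position: [0.4869, -0.2711, 0.1394]
tcp_rot: [[0.906, 0.424, -0.001], [0.424, -0.906, 0.001], [-0.0, -0.001, -1.0]]
force: [0.0, 0.7, -1.5]
opening: 0.618
```

```bash
python3 shot.py w11
```

```text
36.25 [ 0.4869 -0.2711  0.1394] 0.6178547144400873
```

View pics/w11.png

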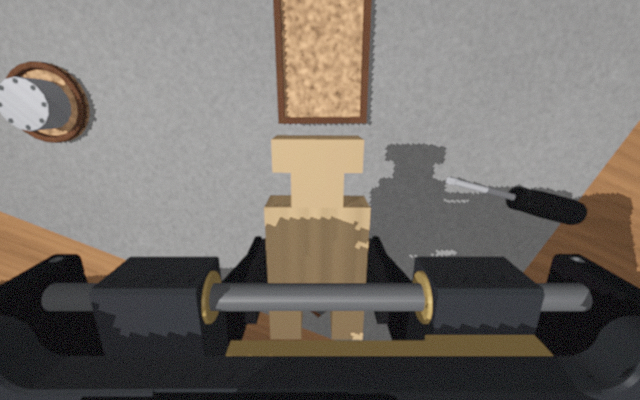

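The tray's near end is at row 123, columns 278–368. The far end is out of view. Measuring the sides and near end.

```bash
python3 - <<'E'
from m import *
im,c=load("w11"); H,S,V=[x.astype(int) for x in cv2.split(cv2.cvtColor(im,cv2.COLOR_BGR2HSV))]
w=(S>60)&(H<25)
k=cnt(w[:130,240:420],(80.,60.))+[240,0]; print(k.min(0),k.max(0))
rows=range(5,110)
E=[np.array([(240+np.where(w[y,240:420])[0].min(),y) for y in rows],float),np.array([(241+np.where(w[y,240:420])[0].max(),y) for y in rows],float)]
O=[cv2.fitLine(np.float32(world(c,e,.009)*1e3),cv2.DIST_HUBER,0,.01,.01).ravel() for e in E]
an=[np.degrees(np.arctan2(f[1],f[0]))%180 for f in O];a=np.radians(np.mean(an));u=np.array([np.cos(a),np.sin(a)]);v=np.array([-u[1],u[0]])
lat=[f[2:]@v for f in O];print(an,lat,lat[0]-lat[1])
B=np.array([(x,np.where(w[60:131,x])[0].max()+61) for x in range(285,362)],float);near=np.median(world(c,B,.009)@u)*1e3
print("near",B[:,1].mean(),near); ct=(near+72)*u+np.mean(lat)*v;print("centre",ct)
E
```

```text
Traceback (most recent call last):
  File "m.py", line 7, in cnt
    return max(cs,key=cv2.contourArea)[:,0,:]
           ~~~^^^^^^^^^^^^^^^^^^^^^^^^
ValueError: max() iterable argument is empty
```

```bash
python3 - <<'E'
from m import *
im,c=load("w11"); H,S,V=[x.astype(int) for x in cv2.split(cv2.cvtColor(im,cv2.COLOR_BGR2HSV))]
w=(S>60)&(H<25)
rows=range(5,110)
E=[np.array([(240+np.where(w[y,240:420])[0].min(),y) for y in rows],float),np.array([(241+np.where(w[y,240:420])[0].max(),y) for y in rows],float)]
O=[cv2.fitLine(np.float32(world(c,e,.009)*1e3),cv2.DIST_HUBER,0,.01,.01).ravel() for e in E]
an=[np.degrees(np.arctan2(f[1],f[0]))%180 for f in O];a=np.radians(np.mean(an));u=np.array([np.cos(a),np.sin(a)]);v=np.array([-u[1],u[0]])
lat=[f[2:]@v for f in O];print(an,lat,lat[0]-lat[1])
B=np.array([(x,np.where(w[60:131,x])[0].max()+61) for x in range(285,362)],float);near=np.median(world(c,B,.009)@u)*1e3
print("near",B[:,1].mean(),near); ct=(near+72)*u+np.mean(lat)*v;print("centre",ct)
E
```

```text
[np.float32(25.428675), np.float32(25.505865)] [np.float32(-417.7473), np.float32(-499.0882)] 81.34088
near 123.41558441558442 387.82318914236396
centre [ 612.2602 -216.1519]
```

>>> {"name": "play_rows", "arguments": {
  "fingers": [255,255,255,255,255,255,255,255,255,255,255,255,255,255],
  "linear": [
    [20,0,0],
    [50,0.5,0],
    [85,0.5,0],
    [113,0.5,0],
    [127,1,10],
    [130.5,1,30],
    [130.5,1,50],
    [130.5,1,68],
    [130.5,1,82],
    [130.5,1,92],
    [130.5,1,98],
    [130.5,1,100],
    [130.5,1,100],
    [130.5,1,100]
  ],
  "rot": [
    [0,0,0],
    [0,0,0],
    [0,0,-0.4],
    [0,0,-0.4],
    [0,0,-0.4],
    [0,0,-0.4],
    [0,0,-0.4],
    [0,0,-0.4],
    [0,0,-0.4],
    [0,0,-0.4],
    [0,0,-0.4],
    [0,0,-0.4],
    [0,0,-0.4],
    [0,0,-0.4]
  ]
}}

```text
time_s: 37.7
position: [0.606, -0.2189, 0.0402]
tcp_rot: [[0.903, 0.429, 0.001], [0.429, -0.903, -0.001], [0.001, 0.001, -1.0]]
force: [0.2, 0.4, -0.8]
opening: 0.619
```

```bash
python3 sc.py p12 .61 -.215 .03;python3 shot.py w12
```

```text
37.8 [ 0.6059 -0.2189  0.0402] 0.6213188842666044 [ 0.1579  0.1686 -1.6284]
37.8 [ 0.6059 -0.2189  0.0402] 0.6213188842666044
```

View pics/p12.png

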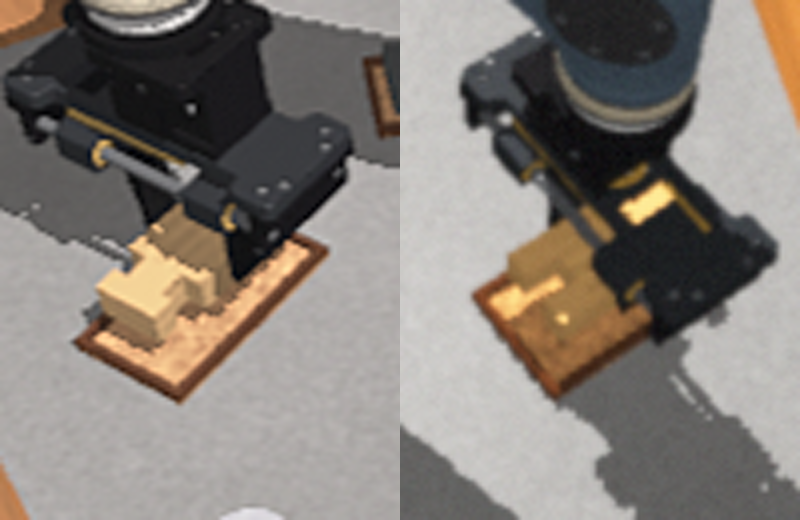

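View pics/w12.png

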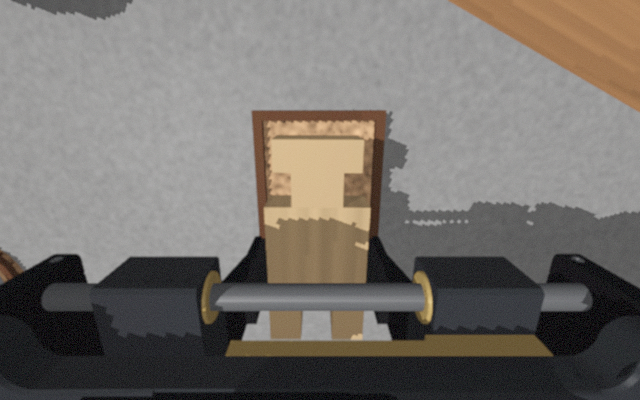

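The pin is above the tray, with the far rim corners at (253,111) and (386,111). A quick numeric check.

```bash
python3 - <<'E'
from m import *
im,c=load("w12")
P=onplane(c,[(253,111),(386,111)],.009)[:,:2];print(P,np.linalg.norm(P[0]-P[1]))
a=np.radians(25.4);u=np.array([np.cos(a),np.sin(a)]);print("centre from far end",P.mean(0)-.072*u, "pin centre", np.array([.6059,-.2187])+.0079*u)
Q=onplane(c,[(272,137),(364,137)],.0402-.007+.022)[:,:2];print("tail end",Q.mean(0), Q.mean(0)-.058*u)
E
```

```text
[[ 0.6596 -0.1489]
 [ 0.6941 -0.2218]] 0.08069066975980567
centre from far end [ 0.6118 -0.2162] pin centre [ 0.613  -0.2153]
tail end [ 0.6667 -0.1889] [ 0.6143 -0.2138]
```

>>> {"name": "play_rows", "arguments": {
  "fingers": [255,255,255,255,255,255,255,255,255,255,255],
  "linear": [
    [-1,0,3],
    [-2,0,10],
    [-2,0,17],
    [-2,0,22],
    [-2,0,25],
    [-2,0,27],
    [-2,0,28],
    [-2,0,28.7],
    [-2,0,29.2],
    [-2,0,29.2],
    [-2,0,29.2]
  ],
  "rot": [
    [0,0,0],
    [0,0,0],
    [0,0,0],
    [0,0,0],
    [0,0,0],
    [0,0,0],
    [0,0,0],
    [0,0,0],
    [0,0,0],
    [0,0,0],
    [0,0,0]
  ]
}}

```text
time_s: 38.95
position: [0.6038, -0.2195, 0.0105]
tcp_rot: [[0.903, 0.429, 0.0], [0.429, -0.903, -0.0], [0.0, 0.0, -1.0]]
force: [0.4, -0.2, -2.0]
opening: 0.617
```

>>> {"name": "play_rows", "arguments": {
  "fingers": [255,255,255],
  "linear": [
    [0,0,0.5],
    [0,0,0.5],
    [0,0,0.5]
  ],
  "rot": [
    [0,0,0],
    [0,0,0],
    [0,0,0]
  ]
}}

```text
time_s: 39.25
position: [0.6038, -0.2195, 0.0104]
tcp_rot: [[0.903, 0.429, 0.0], [0.429, -0.903, -0.0], [0.0, 0.0, -1.0]]
force: [-1.9, -0.5, 6.4]
opening: 0.618
```

Contact. Release and lift.

>>> {"name": "play_rows", "arguments": {
  "fingers": [110,80,40,0,0,0,0,0,0,0,0,0,0,0,0,0],
  "linear": [
    [0,0,-0.5],
    [0,0,-0.5],
    [0,0,-0.5],
    [0,0,-0.5],
    [0,0,-0.5],
    [0,0,-0.5],
    [0,0,-0.5],
    [0,0,-5],
    [0,0,-15],
    [0,0,-35],
    [0,0,-65],
    [0,0,-100],
    [0,0,-140],
    [0,0,-180],
    [-60,0,-200],
    [-60,0,-200]
  ],
  "rot": [
    [0,0,0],
    [0,0,0],
    [0,0,0],
    [0,0,0],
    [0,0,0],
    [0,0,0],
    [0,0,0],
    [0,0,0],
    [0,0,0],
    [0,0,0],
    [0,0,0],
    [0,0,0],
    [0,0,0],
    [0,0,0],
    [0,0,0],
    [0,0,0]
  ]
}}

```text
time_s: 40.85
position: [0.5479, -0.2466, 0.2135]
tcp_rot: [[0.904, 0.428, 0.003], [0.428, -0.904, -0.004], [0.001, 0.004, -1.0]]
force: [-0.2, -0.6, -1.0]
opening: 1.0
```

```bash
python3 sc.py p13 .61 -.215 .02;python3 shot.py w13; python3 - <<'E'
from h import *
for n in("scene","side"): cv2.imwrite(f"pics/{n}9.png",capture(n)[:,:,::-1])
E
```

```text
40.95 [ 0.5483 -0.246   0.2115] 1.0032818069914085 [ 0.881   0.5753 -0.255 ]
40.95 [ 0.5483 -0.246   0.2115] 1.0032818069914085
```

View pics/p13.png

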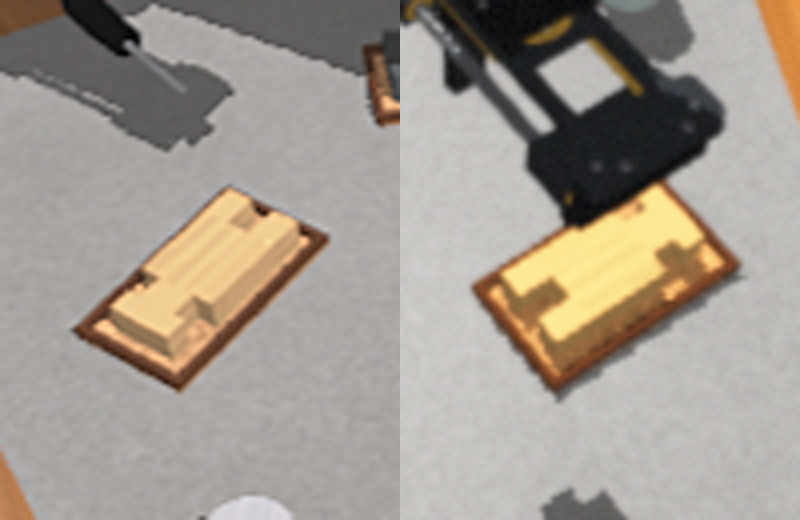

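View pics/w13.png

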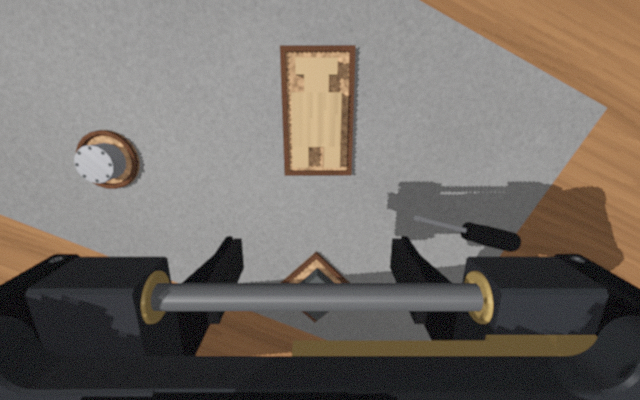

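View pics/scene9.png

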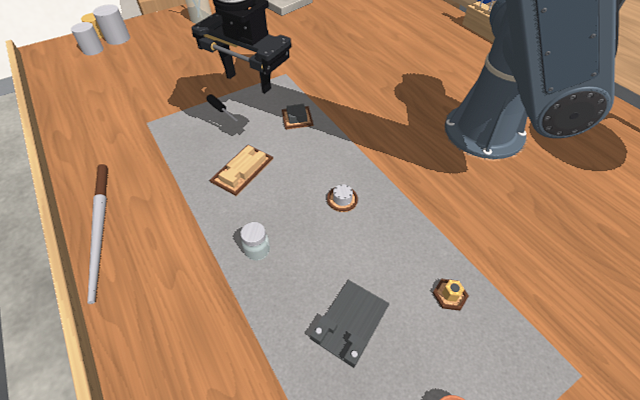

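View pics/side9.png

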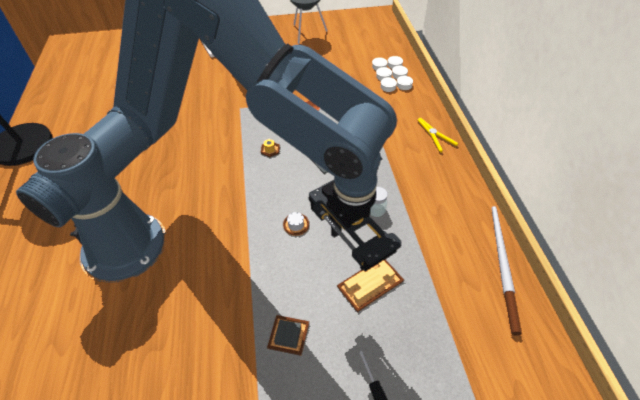

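All four pieces are in their trays and the jar is at (254,240) as before. Checking numerically that the pin's prong end near (317,166) and the block are clear of their rims.

```bash
python3 - <<'E'
from m import *
im,c=load("w13"); cv2.imwrite("pics/w13a.png",cv2.resize(im[35:185,265:370],None,fx=5,fy=4,interpolation=cv2.INTER_CUBIC))
T=c['camera_from_world'];print(-T[:3,:3].T@T[:3,3])
a=cv2.imread("pics/side9.png");cv2.imwrite("pics/sq9.png",cv2.resize(a[300:370,250:330],None,fx=7,fy=7,interpolation=cv2.INTER_CUBIC))
a=cv2.imread("pics/scene0.png")[210:270,230:280].astype(int);b=cv2.imread("pics/scene9.png")[210:270,230:280].astype(int);print("jar diff",abs(a-b).mean())
E
```

```text
[ 0.6228 -0.2088  0.3735]
jar diff 8.797777777777778
```

View pics/w13a.png

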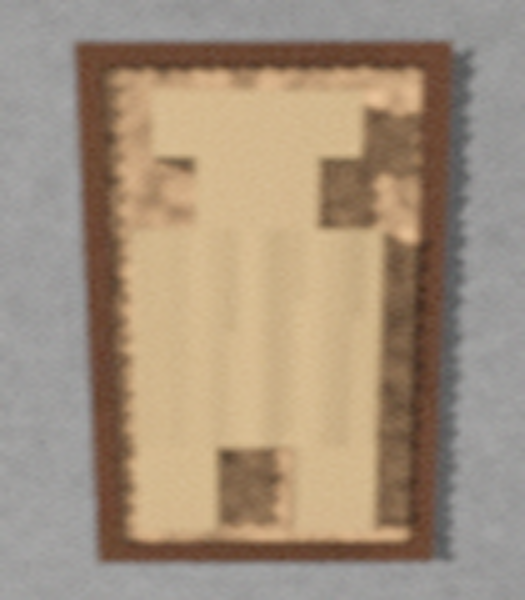

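View pics/sq9.png

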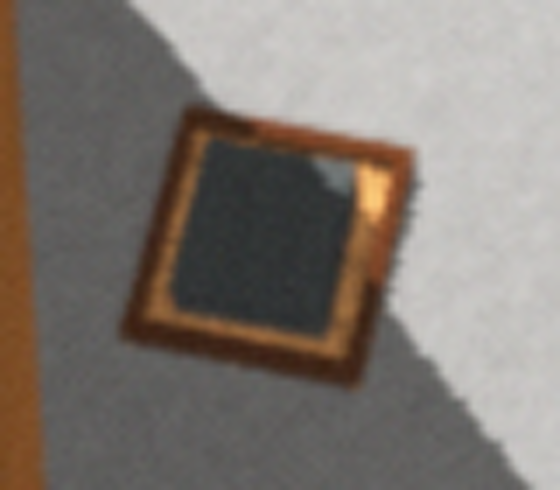

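Cork shows all round the pin and all round the block, and both lie flat. Now the jar, comparing its lid between the first and last pictures.

```bash
python3 - <<'E'
from h import *
for n in ("scene0","scene2","scene9"):
    a=cv2.imread(f"pics/{n}.png");g=cv2.cvtColor(a,cv2.COLOR_BGR2HSV)[205:275,225:285].astype(int)
    m=((g[...,1]<20)&(g[...,2]>188)).astype(np.uint8);k=max(cv2.findContours(m,0,1)[0],key=cv2.contourArea);M=cv2.moments(k);print(n,M['m00'],M['m10']/M['m00']+225,M['m01']/M['m00']+205)
a=np.hstack([cv2.resize(cv2.imread(f"pics/{n}.png")[205:275,225:285],None,fx=6,fy=6) for n in("scene0","scene9")]);cv2.imwrite("pics/jar.png",a)
E
```

```text
scene0 365.0 252.7068493150685 231.85525114155251
scene2 366.5 252.69804456571168 231.8894952251023
scene9 352.5 252.65484633569739 231.73569739952717
```

View pics/jar.png

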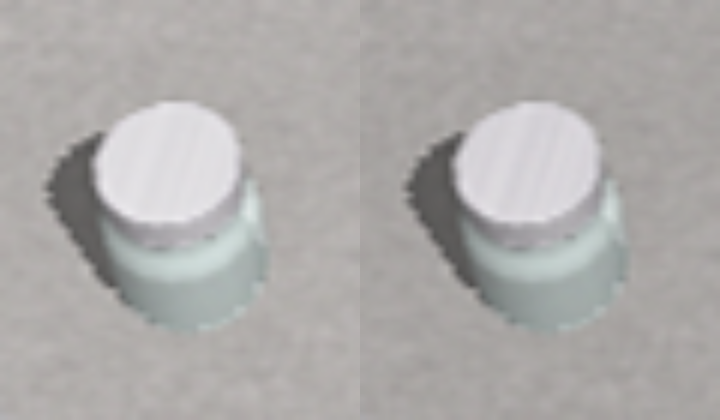

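The jar has not moved. The lid centroid agrees within 0.2 px, and the earlier picture difference was only brightness. Handing in.

```bash
python3 - <<'E'
from h import *
s=bot.read_state();print(s['time_s'],s['position'],s['qvel'],s['opening']);print(bot.hand_in())
E
```

```text
41.1 [ 0.5498 -0.2447  0.2092] [ 0.5204  0.9467 -0.1508 -0.2501  0.0087 -0.0527] 0.9963278204420808
the job is handed in; nothing more can be done
None
```

I handed the job in at 41.1 s with everything in place. I took the stack apart from the top: stake into the hexagonal tray, doming block into the round one, bench block into the square one. I lowered each until the force reading showed contact before letting go. Then I lifted the pin straight up 60 mm, clear of the cheeks, carried it above jar height and laid it in the long tray.

**Last checks:** the final pictures show all four pieces in their trays, same side up. The pin and block lie flat with cork visible all round them, though the pin sits a little towards its prong end. I checked the stake and dome closely only just after placing them; the final wide views still show them in their trays. The gripper was open about 0.2 m above the bench, touching nothing.

**Checks that disagreed:**
- A raw picture comparison at the jar differed by about 9 grey levels. The lid's centre agreed within 0.2 pixels, so the jar has not moved and the difference is shading.
- The tray positions from different cameras differed by 2–4 mm in places, so I averaged them. That was within the 8 mm of room in the trays.
- The gripper opening read about 42 mm on the 44 mm dome, but the dome hung level and was placed normally.

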